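# Clamp a row of dental casts in the photo jig and set out the reference board

## Robot

A 6-joint arm with a two-finger parallel gripper is mounted at the origin on the work surface. World frame = base frame: x ahead of the robot, y to its left, z up, the work surface at z = 0. Lengths are in m, angles in rad, forces in N, time in s.
With the tool pointing down it reaches from about 0.25 to 0.775 m from the base axis. Payload 4 kg.
Tool frame: the origin (TCP) lies at the very end of the fingers, on their centre line; the grasp point (between the pads) lies 19 mm behind it; z points along the fingers, y is the line along which they close (so a half turn about z gives the same grasp; the last joint's range is limited). The gripper opens to 94 mm and grips with 3 to 60 N. Pads are 16 mm wide; open, the fingers measure 119 mm over their backs; the gripper's body (75 mm by 177 mm) begins 78 mm behind the grasp point.
Start: joints at [-1.295, 0.087, 1.371, -0, 1.684, -0.103], TCP at [0.203, -0.511, 0.206] pointing down, gripper open.
Joint ranges: [-3.1, 3.1], [-0.76, 2.03], [0.27, 2.55], [-1.08, 4.22], [0.17, 2.65], [-2.57, 2.57]. Speed limits (rad/s): [2.79, 2.79, 3.14, 3.14, 3.14, 3.14].

## Interface

Orientations are given as [roll, pitch, yaw] about the fixed x, y, z axes, in that order (R = Rz(yaw) Ry(pitch) Rx(roll)).
In Python, from cell import robot gives the robot as it stands.
- The arm moves only by the tool arm_command, never from a script. Its argument "steps" is a list of rows, each an object of numbers: "dx", "dy", "dz": the shift along the tool's x, y, z in cm; "ax", "ay", "az": the turn, a rotation vector about the tool's x, y, z in degrees; "claw": the closure in counts, from 0 (fully open) to 255 (shut). In form: [{"dx": .., "dy": .., "dz": .., "ax": .., "ay": .., "az": .., "claw": ..}, ...]. A call has 1 to 12 rows; each row is the pose to reach, as a shift and turn from the pose commanded when the call began, along the tool's axes at that moment; what a row does not reach only later rows make up. A row lasts 1/12 s, in which the tool goes at most 41.7 mm and 7.16 degrees, less where a joint would pass 70% of its speed; a pose out of reach is approached as far as the arm can. A call with a gripper value outside its range is refused whole. The fingers move at their own pace and stop on an object; "force" is the grip in N (left out, the last holds). Time passes only in rows, so rows that repeat a pose let the fingers close. It gives the time, the measured TCP pose, the force, the opening and the grip force at its end, in the units of the state.
- robot.get_obs(): the state, without advancing time (a new reading comes with each control period).
- robot.grab_frame(name): name is "scene" or "top"; returns (picture, depth): 420x560x3 uint8, blue, green, red; 420x560 float32, m along the optical axis (not along the pixel's ray), 0 where there is no reading.
- robot.camera_model(name): a dict with "mtx" (3x3 intrinsics, pixels), "rvec" (rotation vector, rad) and "tvec" (3), from world to camera coordinates, as OpenCV has them. Camera axes: x right, y down, z forward; pixel columns grow to the right and rows downward; lengths in m; the calibration is good to about 2 mm. A picture is of the moment at which its call begins. camera_model takes no time and is no camera call.
- robot.job_done(): hands the job in; it is judged then, once.
Trained networks look in the newest picture that a camera, given by its name, has taken for a name from the list of things; names that differ only in an ending like _2 or _b are one class to them, and where a whole thing is asked for, a point or a joint stands for the part that bears it (a point fixed in the world has none). Each returns a list of dicts, best first, with "p" (0 to 1); they miss things now and then, are a little off and sometimes report something else, mostly with a low value. They report only what shows in the picture. A call takes as long as a camera call. They do not tell look-alikes from the thing itself.
- robot.search_frame(camera, target): "rect" ([left, top, right, bottom] in pixels, round what is visible of it).
The state is a dict: "clock": time; "joints": joint angles; "qvel": joint speeds; "joint_efforts": joint torques, N m; "tcp_pos": TCP position; "tcp_rot": TCP orientation; "wrist_force": force on the tool from outside, world axes, zero at the start; "ft_torque": the same for the moment, N m; "opening": finger opening in m; "grip_force": force on a finger pad.
Only numpy, scipy, OpenCV 4.12 (cv2) and the standard library are available. Lean on these libraries where they do the work, as an engineer would, in place of code of your own. Each camera call takes 0.05 s, during which the arm holds its last target. There are 200 camera calls.

## Task

Set up the quadrant casts for their shade photograph: loosen the clamp knob of the blue sliding stop and slide it open, stand all the small quadrant casts from the bench squarely in one straight row along the middle on the grey strip of the jig, teeth up, side by side and with the red-striped end towards the steel rail, slide the stop in until the row is held snug against the fixed stop with no gaps, and tighten the knob. Also take the grey reference board out of its wooden rack and lean it squarely, mid-width, against the backrest of its stand, its foot on the ledge behind the lip. Leave the jar, the dropper bottle and the full-arch cast where they are.

Things in the scene. Friction and masses are not known exactly. Their poses are not given: they have to be found in the camera images.
- row (a point): Point on the jig's bed (bed 8 mm above the bench), at the foot of the fixed blue stop's face, on the centre line of the grey strip (52 mm wide) where the casts stand. Fixed; place and yaw vary. Axes: z up; y along the bed from the fixed stop towards the sliding stop; x across the bed towards the steel rail.
- jig: The fixed jig, axes as point row, origin on the bench at x = +10, y = +135 mm of that point. Dark bed plate from x = -60 to +90, y = -180 to +180 mm, 8 mm thick. Steel clamp rail, lying in its groove, from x = 54 to 68 mm, top 24 mm above the bench. Fixed stop: 80 mm long in x, top 46 mm above the bench.
- stop (a joint): Sliding blue stop: the clear gap in m between its face and the fixed stop's, 0 to 0.210; it opens along +y of point row, about 2 N when freed. A block 60 mm thick (y), 125 mm long (x, over the rail), top 50 mm above the bench, the knob on top.
- stop_face (a point): Point of the sliding stop's face on the row's centre line, 28 mm above the bench; axes as point row.
- knob (a joint): Clamp knob on the sliding stop, rad: 0 to 1.40, grows anticlockwise seen from above, which tightens (a cam clamp: it also draws the stop a little towards the row). Below 0.3 the stop is loose; the cam bites the rail from about 0.6; tightened is 1.1 or more, and then a push of 10 N does not slide the stop. Takes about 0.1 N m loose, 0.3 N m tight, and stays where it is left.
- knob_grip (a point): On the knob's axis, mid-grip, 73 mm above the bench: an orange upright bar 44 mm long (x), 13 mm thick (y), 26 mm high (14 below this point, 12 above) on an orange disc 42 mm across. At joint 0 the bar lies along x of point row; it turns with the knob. The axis is 34 mm in y behind the sliding stop's face and 55 mm in x from the row's centre line.
- board_mid (a point): Middle of the grey reference board, 10 mm thick (x), 100 mm wide (y), 140 mm high (z), 0.16 kg; patches of colour on its +x face. At the start it stands upright and loose in the slot of a fixed wooden rack: slot 14 mm wide, floor 10 mm and wall tops 38 mm above the bench.
- board: The same board; origin at the middle of its lower edge face.
- rest_foot (a point): Board rest, fixed; place and yaw vary. Point on its ledge (10 mm above the bench) at the foot of the white backrest, mid-width. Axes: z up, y along the ledge, x towards the lip. The backrest (110 mm wide, 80 mm up the slope) leans 20 degrees from vertical towards -x. The lip, 12 mm high, is 35 mm from the foot in +x; the board's lower edge stands between the two.
- jar: Bystander: pink jar, 56 mm across, 60 mm high, origin under its centre.
- dropper: Bystander: white dropper bottle with red cap, 38 mm across, 100 mm high, origin under its centre.
- arch: Bystander: full-arch plaster cast, 55 x 62 x 29 mm, origin under its centre. It stays where it is.
- castA_mid (a point): Middle of a yellow quadrant dental cast (half-way up, 18 mm above its underside), about 90 g; absent in some runs. Base 50 mm long (x) by 32 mm wide (y) by 28 mm high, with teeth along the top to 36 mm; z up through the teeth, x towards its front end, which has a red stripe.
- castB_mid (a point): Middle of a white quadrant dental cast (half-way up, 18 mm above its underside), about 90 g; absent in some runs. Base 50 mm long (x) by 32 mm wide (y) by 28 mm high, with teeth along the top to 36 mm; z up through the teeth, x towards its front end, which has a red stripe.
- castC_mid (a point): Middle of a green quadrant dental cast (half-way up, 18 mm above its underside), about 90 g; absent in some runs. Base 50 mm long (x) by 32 mm wide (y) by 28 mm high, with teeth along the top to 36 mm; z up through the teeth, x towards its front end, which has a red stripe.
- castD_mid (a point): Middle of a terracotta quadrant dental cast (half-way up, 18 mm above its underside), about 90 g; absent in some runs. Base 50 mm long (x) by 32 mm wide (y) by 28 mm high, with teeth along the top to 36 mm; z up through the teeth, x towards its front end, which has a red stripe.
- castE_mid (a point): Middle of a blue quadrant dental cast (half-way up, 18 mm above its underside), about 90 g; absent in some runs. Base 50 mm long (x) by 32 mm wide (y) by 28 mm high, with teeth along the top to 36 mm; z up through the teeth, x towards its front end, which has a red stripe.
Mind the look-alikes: they are no part of the job. What is shaped like the part that bears castE_mid but purple is not meant.

How it is judged:
On the way, in this order (a step that is already met when the one before it is completed fails the run):
1. the clamp knob is loosened (below 0.3 rad) (value of joint knob below 0.3 rad), for 0.1 s.
2. every cast stands in the row between the stops (x of castA_mid in the frame of row between -0.015 and 0.015 m and z of castA_mid in the frame of row between 0.012 and 0.024 m and y of each of castA_mid, castB_mid, castC_mid, castD_mid, castE_mid in the frame of row above 0.01 m and y of stop_face in the frame of castA_mid above 0.01 m and angle between each of castA_mid, castB_mid, castC_mid, castD_mid, castE_mid's own z axis and vertical below 0.12 rad and angle between the x axis of each of castA_mid, castB_mid, castC_mid, castD_mid, castE_mid and the x axis of row, either way round below 0.2 rad and x of castB_mid in the frame of row between -0.015 and 0.015 m and z of castB_mid in the frame of row between 0.012 and 0.024 m and y of stop_face in the frame of castB_mid above 0.01 m and x of castC_mid in the frame of row between -0.015 and 0.015 m and z of castC_mid in the frame of row between 0.012 and 0.024 m and y of stop_face in the frame of castC_mid above 0.01 m and x of castD_mid in the frame of row between -0.015 and 0.015 m and z of castD_mid in the frame of row between 0.012 and 0.024 m and y of stop_face in the frame of castD_mid above 0.01 m and x of castE_mid in the frame of row between -0.015 and 0.015 m and z of castE_mid in the frame of row between 0.012 and 0.024 m and y of stop_face in the frame of castE_mid above 0.01 m), for 0.2 s.
3. the row is snug between the stops and the knob is tightened (all of step 2 and (y of castA_mid in the frame of row below 0.022 m or y of castA_mid in the frame of castB_mid between 0.024 and 0.039 m or y of castA_mid in the frame of castC_mid between 0.024 and 0.039 m or y of castA_mid in the frame of castD_mid between 0.024 and 0.039 m or y of castA_mid in the frame of castE_mid between 0.024 and 0.039 m) and (y of castB_mid in the frame of row below 0.022 m or y of castB_mid in the frame of castA_mid between 0.024 and 0.039 m or y of castB_mid in the frame of castC_mid between 0.024 and 0.039 m or y of castB_mid in the frame of castD_mid between 0.024 and 0.039 m or y of castB_mid in the frame of castE_mid between 0.024 and 0.039 m) and (y of castC_mid in the frame of row below 0.022 m or y of castC_mid in the frame of castA_mid between 0.024 and 0.039 m or y of castC_mid in the frame of castB_mid between 0.024 and 0.039 m or y of castC_mid in the frame of castD_mid between 0.024 and 0.039 m or y of castC_mid in the frame of castE_mid between 0.024 and 0.039 m) and (y of castD_mid in the frame of row below 0.022 m or y of castD_mid in the frame of castA_mid between 0.024 and 0.039 m or y of castD_mid in the frame of castB_mid between 0.024 and 0.039 m or y of castD_mid in the frame of castC_mid between 0.024 and 0.039 m or y of castD_mid in the frame of castE_mid between 0.024 and 0.039 m) and (y of castE_mid in the frame of row below 0.022 m or y of castE_mid in the frame of castA_mid between 0.024 and 0.039 m or y of castE_mid in the frame of castB_mid between 0.024 and 0.039 m or y of castE_mid in the frame of castC_mid between 0.024 and 0.039 m or y of castE_mid in the frame of castD_mid between 0.024 and 0.039 m) and (y of stop_face in the frame of castA_mid between 0.01 and 0.021 m or y of stop_face in the frame of castB_mid between 0.01 and 0.021 m or y of stop_face in the frame of castC_mid between 0.01 and 0.021 m or y of stop_face in the frame of castD_mid between 0.01 and 0.021 m or y of stop_face in the frame of castE_mid between 0.01 and 0.021 m) and value of joint knob above 1.1 rad), for 0.2 s.
At the end, for the whole second after the job is handed in: All casts present upright in the row (15 mm, 0.2 rad), striped end to the rail, gaps to the fixed stop and each other under 7 mm, sliding stop within 5 mm; knob over 1.1 rad; board leaning 0.2 to 0.66 rad on its rest, foot behind the lip, within 30 mm of mid-width and 0.2 rad, at rest (all of step 3 and angle between board_mid's own z axis and vertical between 0.2 and 0.66 rad and x of board_mid in the frame of rest_foot between -0.045 and 0.015 m and y of board_mid in the frame of rest_foot between -0.03 and 0.03 m and z of board_mid in the frame of rest_foot between 0.045 and 0.085 m and angle between the y axis of board_mid and the y axis of rest_foot, either way round below 0.2 rad and linear speed of board below 0.02 m/s and linear speed of each of jar, dropper, arch below 0.03 m/s); the robot touches nothing.
It fails at once if the jar is moved more than 30 mm (distance of jar from where it was at the start of the episode above 0.03 m).
It fails at once if the dropper bottle is moved more than 30 mm (distance of dropper from where it was at the start of the episode above 0.03 m).
It fails at once if the full-arch cast is moved more than 30 mm (distance of arch from where it was at the start of the episode above 0.03 m).
Of castA, castB, castC, castD, castE only 3 to 5 are there at a start; the rules pass over those that are not, and their reading is None.
At some moment in a run one of castA, castB, castC, castD, castE may be knocked a few centimetres aside while the robot is not near it.
It also fails if it takes over 210 s, if anything falls off the work surface, if the arm or the gripper's body presses on something with over 40 N, if the wrist force passes 120 N, or if a joint passes its speed limit or range.

## Working session

There is one attempt and no reset: what is moved stays moved. The work goes in short steps, Python scripts to look and compute and a tool call to move; the robot and the scene stay as the last step left them, time stands still between calls to the robot, and variables do not carry over. Pictures are saved under pics/ and viewed, at most 14 in all, crops included, and the job is handed in when it is done.

Besides the shell and the picture viewer there is one more tool, called after "Emit:" as name(argument=value, ...), one argument or row to a line, values as JSON. arm_command: Moves the arm, as the interface text tells. Its arguments: {"type":"object","properties":{"steps":{"type":"array"},"force":{"type":"number"}},"required":["steps"]}

```bash
mkdir -p pics; ls; cat > h.py <<'E'
import numpy as np, cv2
from scipy.spatial.transform import Rotation as R
from cell import robot
def cam(n):
    m=robot.camera_model(n); return np.array(m["mtx"]),cv2.Rodrigues(np.array(m["rvec"],float))[0],np.array(m["tvec"],float).ravel()
def cloud(n,d):
    K,Rm,t=cam(n); v,u=np.mgrid[0:d.shape[0],0:d.shape[1]]
    p=np.stack([(u-K[0,2])/K[0,0]*d,(v-K[1,2])/K[1,1]*d,d],-1)
    w=(p-t)@Rm; w[d<=0]=np.nan; return w
def proj(n,P):
    K,Rm,t=cam(n); q=(np.atleast_2d(P)@Rm.T+t)@K.T; return q[:,:2]/q[:,2:]
E
python3 - <<'E'
from h import *
for n in("scene","top"):
    im,d=robot.grab_frame(n); cv2.imwrite(f"pics/{n}0.png",im); np.savez(f"{n}0.npz",im=im,d=d)
    K,Rm,t=cam(n); print(n,-Rm.T@t,Rm[2],K[0,0])
print(robot.get_obs())
E
```

```text
pics
scene [1.29925752 0.09601787 0.69462263] [-0.78481255 -0.08329654 -0.61410989] 450.30897108098054
top [0.3172676  0.03775846 1.2745154 ] [ 0.15885119 -0.00352741 -0.98729624] 432.2124018485104
{'clock': 0.1, 'joints': array([-1.29509424e+00,  8.78998666e-02,  1.37205562e+00, -1.46069710e-05,
        1.68359840e+00, -1.03083185e-01]), 'qvel': array([ 0.00031976, -0.00223439, -0.00454473, -0.00055767,  0.00062233,
       -0.00044281]), 'joint_efforts': array([ 2.46449148e-03, -3.41252410e+01, -3.03301907e+01,  7.19799148e-02,
        3.03569867e-02, -1.00665654e-04]), 'tcp_pos': array([ 0.20325452, -0.51055119,  0.20443505]), 'tcp_rot': array([-3.13964034e+00, -1.87372078e-04,  3.78783459e-01]), 'wrist_force': array([-0.07244946, -0.29033821,  0.11028523]), 'ft_torque': array([-0.04741491, -0.04193471, -0.02367902]), 'grip_force': 0.0, 'opening': 0.09390589322857754}
```

```bash
python3 - <<'E'
from h import *
for n in("scene","top"):
  for k in["castA_mid","castB_mid","castC_mid","castD_mid","castE_mid","jig","stop_face","knob_grip","board","rest_foot","jar","dropper","arch"]:
    try: print(n,k,[(np.round(r["rect"]).astype(int).tolist(),round(r["p"],2)) for r in robot.search_frame(n,k)][:4])
    except Exception as e: print(n,k,e)
E
```

```text
scene castA_mid [([316, 215, 337, 238], 0.92)]
scene castB_mid [([259, 212, 272, 235], 0.91), ([402, 176, 454, 226], 0.3)]
scene castC_mid [([178, 203, 191, 226], 0.64)]
scene castD_mid [([257, 212, 273, 236], 0.73), ([221, 209, 242, 231], 0.56)]
scene castE_mid [([352, 216, 370, 239], 0.69), ([397, 251, 426, 273], 0.68), ([416, 260, 442, 303], 0.62), ([349, 173, 373, 191], 0.6)]
scene jig [([177, 238, 361, 319], 0.58)]
scene stop_face [([218, 244, 259, 306], 0.91), ([317, 216, 336, 238], 0.67)]
scene knob_grip [([227, 255, 252, 282], 0.62), ([319, 215, 334, 238], 0.57)]
scene board [([400, 178, 452, 226], 0.65), ([224, 257, 251, 278], 0.35)]
scene rest_foot [([82, 190, 149, 255], 0.81)]
scene jar [([92, 270, 127, 306], 0.61)]
scene dropper [([418, 259, 446, 302], 0.73)]
scene arch [([450, 273, 491, 309], 0.63)]
top castA_mid [([235, 209, 253, 225], 0.55)]
top castB_mid [([285, 209, 300, 226], 0.61), ([167, 148, 186, 165], 0.57), ([288, 134, 314, 178], 0.45), ([383, 177, 432, 225], 0.34)]
top castC_mid [([137, 154, 161, 181], 0.52), ([352, 210, 364, 232], 0.48)]
top castD_mid [([313, 210, 326, 230], 0.49), ([296, 144, 310, 155], 0.35)]
top castE_mid [([224, 248, 234, 267], 0.74), ([206, 212, 221, 231], 0.71), ([202, 273, 222, 286], 0.7), ([175, 180, 193, 194], 0.55)]
top jig [([218, 136, 341, 190], 0.65)]
top stop_face [([286, 135, 315, 178], 0.61), ([222, 134, 339, 187], 0.18)]
top knob_grip [([381, 177, 433, 225], 0.63), ([294, 142, 310, 154], 0.54)]
top board [([140, 212, 186, 228], 0.64)]
top rest_foot [([380, 178, 432, 226], 0.95), ([219, 135, 339, 189], 0.39)]
top jar [([374, 127, 392, 152], 0.74), ([216, 138, 337, 189], 0.32)]
top dropper [([167, 148, 186, 168], 0.54)]
top arch [([138, 153, 162, 180], 0.85), ([286, 207, 299, 226], 0.36)]
```

View pics/top0.png

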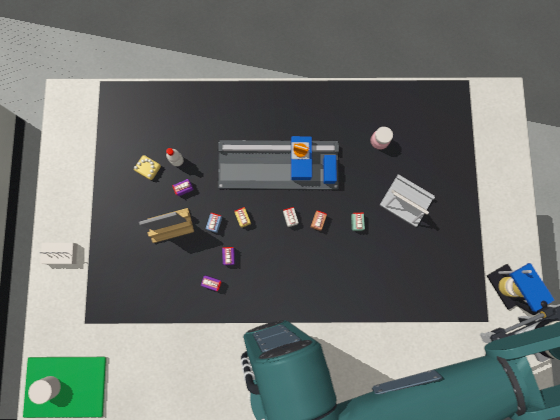

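View pics/scene0.png

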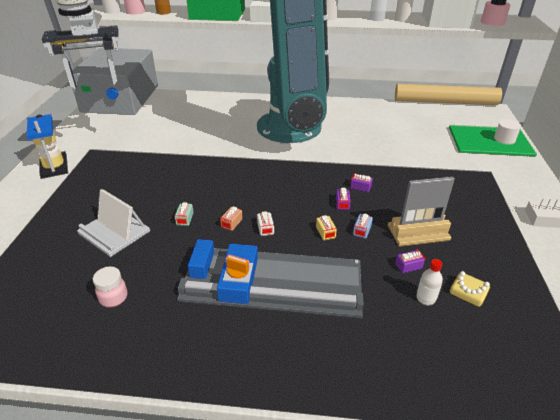

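The top view shows the five casts in a line: green (358,221), terracotta (319,220), white (291,217), yellow (243,217) and blue (214,223). Three purple look-alikes are at (182,187), (229,256) and (211,284). The fixed stop is at (330,168), the sliding stop with its knob at (300,155), the rack at (170,225) and the rest at (408,200). Next I'll confirm the blue cast against the purple ones in a crop and measure.

```bash
cat >> h.py <<'E'
def rectfit(P,L,W,init):
    """fit LxW rectangle to points (top face): maximise inside minus outside coverage"""
    from scipy.optimize import minimize
    def cost(p):
        c,s=np.cos(p[2]),np.sin(p[2]); q=(P-p[:2])@np.array([[c,-s],[s,c]])
        ex=np.maximum(np.abs(q[:,0])-L/2,0); ey=np.maximum(np.abs(q[:,1])-W/2,0)
        return np.mean(np.minimum(np.hypot(ex,ey),0.01))*1e3
    best=None
    for a in np.linspace(-.5,.5,11):
        r=minimize(cost,[init[0],init[1],init[2]+a],method="Nelder-Mead",options=dict(xatol=1e-5,fatol=1e-5,maxiter=800))
        if best is None or r.fun<best.fun: best=r
    return best.x,best.fun
E
cat > m1.py <<'E'
from h import *
D={n:np.load(f"{n}0.npz") for n in("scene","top")}
C={n:cloud(n,D[n]["d"]) for n in D}
im=D["top"]["im"]; cv2.imwrite("pics/crop1.png",cv2.resize(im[130:295,130:380],(800,528),interpolation=cv2.INTER_CUBIC))
w=C["top"]; b=w[290:315,120:200]; print("bench z top",np.nanmedian(b[...,2]),np.nanstd(b[...,2]))
w2=C["scene"]; b=w2[330:350,200:350]; print("bench z scene",np.nanmedian(b[...,2]),np.nanstd(b[...,2]))
boxes=dict(A=(243,217),B=(291,217),C=(358,221),D=(319,220),E=(214,223))
for k,(u,v) in boxes.items():
    c=w[v,u]; 
    P=[]
    for n in D:
        ww=C[n]; m=(np.linalg.norm(ww[...,:2]-c[:2],axis=-1)<.042)&(ww[...,2]>.016)&(ww[...,2]<.045)
        P.append(ww[m]); 
        hsv=cv2.cvtColor(D[n]["im"],cv2.COLOR_BGR2HSV)
        red=m&((hsv[...,0]<5)|(hsv[...,0]>174))&(hsv[...,1]>170)
        rc=ww[red].mean(0) if red.any() else None
        mr=cv2.minAreaRect((ww[m][:,:2]*1000).astype(np.float32))
        print(k,n,m.sum(),"rect",np.round(mr[0]),np.round(mr[1]),round(mr[2]),"zmax",np.round(np.percentile(ww[m][:,2],[50,95]),3),"red",red.sum(),None if rc is None else np.round(rc,3))
E
python3 m1.py
```

```text
bench z top 0.0006437670160112066 0.0025550166356755827
bench z scene 0.0012990070873221279 0.0011636615877102477
A scene 274 rect [507. 126.] [49. 32.] 20 zmax [0.029 0.037] red 9 [0.528 0.135 0.018]
A top 193 rect [504. 125.] [50. 32.] 21 zmax [0.029 0.037] red 5 [0.525 0.138 0.03 ]
B scene 258 rect [506. -15.] [53. 32.] 18 zmax [0.029 0.037] red 13 [ 0.529 -0.008  0.018]
B top 194 rect [505. -15.] [51. 32.] 16 zmax [0.03  0.038] red 8 [ 0.528 -0.01   0.028]
C scene 254 rect [ 492. -213.] [52. 32.] 3 zmax [0.029 0.037] red 16 [ 0.515 -0.212  0.019]
C top 196 rect [ 489. -213.] [33. 48.] 90 zmax [0.03  0.037] red 8 [ 0.512 -0.21   0.029]
D scene 262 rect [495. -97.] [33. 53.] 72 zmax [0.029 0.037] red 23 [ 0.516 -0.107  0.023]
D top 194 rect [494. -98.] [32. 51.] 70 zmax [0.029 0.037] red 9 [ 0.515 -0.106  0.03 ]
E scene 259 rect [490. 210.] [32. 52.] 74 zmax [0.029 0.037] red 13 [0.513 0.204 0.019]
E top 196 rect [489. 210.] [33. 50.] 73 zmax [0.03  0.037] red 8 [0.511 0.201 0.029]
```

View pics/crop1.png

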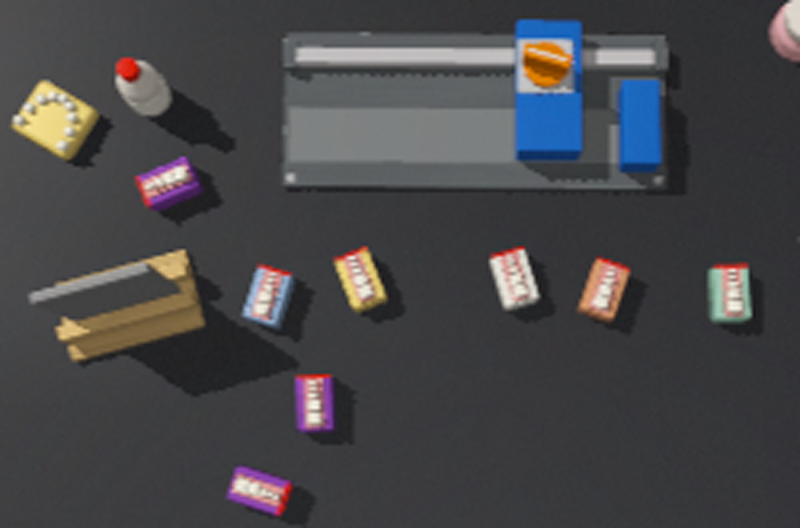

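The crop settles identity: light-blue castE is at crop (268,296), and the purple ones at (168,184), (314,402) and (260,490) are left alone. All the stripes face +x, towards the rail. Next I'll measure the jig, knob, board and rest.

```bash
cat > m2.py <<'E'
from h import *
D={n:np.load(f"{n}0.npz") for n in("scene","top")}
C={n:cloud(n,D[n]["d"]) for n in D}
def pick(lo,hi,cam=("top","scene"),fn=None):
    out=[]
    for n in cam:
        w=C[n]; m=np.all((w>lo)&(w<hi),-1)
        if fn is not None: m&=fn(cv2.cvtColor(D[n]["im"],cv2.COLOR_BGR2HSV))
        out.append(w[m])
    return np.vstack(out)
def mr(P,s): 
    r=cv2.minAreaRect((P[:,:2]*1000).astype(np.float32)); print(s,len(P),np.round(r[0],1),np.round(r[1],1),round(r[2],1),"z",np.round(np.percentile(P[:,2],[5,50,95]),3))
def blue(h): return (h[...,0]>100)&(h[...,0]<125)&(h[...,1]>150)
w=C["top"]
for s,(u,v) in dict(knob=(301,149),slide=(300,172),fixed=(330,168),rail=(250,148),strip=(250,172)).items(): print(s,np.round(w[v,u],3))
for c in("top","scene"):
    # stops
    f=w[168,330]; mr(pick([f[0]-.06,f[1]-.04,.038],[f[0]+.06,f[1]+.035,.05],(c,),blue),c+" fixed")
    f=w[172,300]; mr(pick([f[0]-.06,f[1]-.05,.042],[f[0]+.13,f[1]+.05,.056],(c,),blue),c+" slide")
    f=w[149,301]; org=lambda h:(h[...,0]>5)&(h[...,0]<20)&(h[...,1]>180)
    mr(pick([f[0]-.05,f[1]-.05,.077],[f[0]+.05,f[1]+.05,.092],(c,),org),c+" bar top")
    mr(pick([f[0]-.05,f[1]-.05,.05],[f[0]+.05,f[1]+.05,.1],(c,),org),c+" knob all")
    f=w[148,250]; P=pick([f[0]-.03,f[1]-.15,.018],[f[0]+.03,f[1]+.1,.03],(c,),lambda h:(h[...,2]>140)&(h[...,1]<60)); mr(P,c+" rail")
    P2=P[(P[:,2]>.021)]; 
    if len(P2)>9: print(c,"rail yaw deg",-np.degrees(np.polyfit(P2[:,1],P2[:,0],1)[0]))
    f=w[165,250]; mr(pick([f[0]-.15,f[1]-.3,.005],[f[0]+.15,f[1]+.12,.013],(c,)),c+" bed")
# board & rack
f=w[220,165]; 
for c in("top","scene"):
    print(c,"rackpt",np.round(f,3))
    for z0,z1 in((.03,.045),(.06,.1),(.1,.14),(.14,.16)):
        P=pick([.40,.20,z0],[.56,.45,z1],(c,)); 
        if len(P)>5: mr(P,f"{c} z{z0}-{z1}")
# rest
f=w[200,408]; print("rest",np.round(f,3))
for c in("top","scene"):
    for z0,z1 in((.004,.014),(.014,.03),(.03,.05),(.05,.07),(.07,.1)):
        P=pick([f[0]-.12,f[1]-.12,z0],[f[0]+.12,f[1]+.12,z1],(c,),lambda h:h[...,2]>90)
        if len(P)>5: mr(P,f"{c} rest z{z0}")
for s,(u,v) in dict(jar=(382,138),drop=(175,157),arch=(147,167)).items(): print(s,np.round(w[v,u],3))
E
python3 m2.py
python3 - <<'E'
import sys; sys.path.insert(0,'.')
from h import *
im=np.load("top0.npz")["im"]; a=cv2.resize(im[170:235,370:440],(420,390),interpolation=cv2.INTER_CUBIC)
im=np.load("scene0.npz")["im"]; b=cv2.resize(im[185:260,75:155],(380,356),interpolation=cv2.INTER_CUBIC)
o=np.zeros((390,800,3),np.uint8); o[:,:420]=a; o[:356,420:]=b; cv2.imwrite("pics/rest.png",o)
E
```

```text
knob [ 0.689 -0.044  0.085]
slide [ 0.63  -0.042  0.052]
fixed [ 0.644 -0.131  0.046]
rail [0.713 0.105 0.022]
strip [0.642 0.105 0.009]
top fixed 297 [ 644.6 -131.7] [79.2 34.4] 1.5 z [0.042 0.046 0.049]
top slide 520 [678.4 -47.9] [ 56.4 126.3] 89.3 z [0.046 0.05  0.054]
top bar top 47 [695.8 -42.8] [40.5 13.4] 73.9 z [0.08  0.084 0.089]
top knob all 127 [693.8 -42.9] [36.3 34.1] 21.3 z [0.056 0.066 0.087]
top rail 333 [715.2  84.9] [206.8  15.3] 89.9 z [0.02  0.024 0.028]
top rail yaw deg -0.6211126505125192
top bed 3557 [665.2  15.6] [418.4 296.8] 89.8 z [0.005 0.008 0.012]
scene fixed 515 [ 647.  -131.2] [35.  82.4] 88.6 z [0.041 0.046 0.048]
scene slide 788 [679.9 -47.9] [ 60.5 127.5] 89.5 z [0.045 0.05  0.052]
scene bar top 93 [700.9 -43.6] [41.7  8.9] 80.3 z [0.078 0.084 0.086]
scene knob all 331 [706.6 -44.8] [43.1 20.9] 80.8 z [0.058 0.068 0.085]
scene rail 738 [715.5  83.6] [203.4  18. ] 89.1 z [0.022 0.024 0.026]
scene rail yaw deg -0.4755838290075359
scene bed 5554 [663.2  15.6] [296.9 405.5] 0.1 z [0.007 0.009 0.011]
top rackpt [0.481 0.327 0.124]
top z0.03-0.045 382 [4
[... 776 characters left out ...]
.027]
top rest z0.03 40 [ 530.4 -310.8] [ 93.9 183.7] 6.1 z [0.03  0.036 0.049]
top rest z0.05 30 [ 534.9 -346.9] [102.5  28.3] 57.2 z [0.052 0.062 0.068]
top rest z0.07 130 [ 532.9 -348.9] [108.5  15.8] 56.8 z [0.076 0.084 0.088]
scene rest z0.004 1033 [ 539.8 -336. ] [137.8 188. ] 47.8 z [0.006 0.011 0.013]
scene rest z0.014 489 [ 526.2 -322.1] [128.6 218.1] 45.6 z [0.015 0.022 0.029]
scene rest z0.03 299 [ 537.6 -307.3] [ 81.7 190.8] 13.5 z [0.031 0.041 0.049]
scene rest z0.05 302 [ 544.6 -354.4] [111.6  30.3] 69.9 z [0.052 0.061 0.069]
scene rest z0.07 298 [ 536.4 -351.2] [113.1  16.9] 59.5 z [0.071 0.08  0.086]
jar [ 0.731 -0.284  0.057]
drop [0.672 0.318 0.069]
arch [0.655 0.411 0.023]
```

View pics/rest.png

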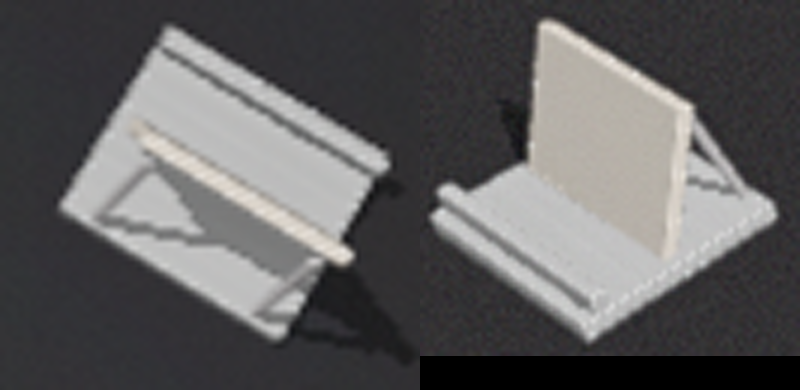

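The rest's lip faces world (+x,-y), so its x axis has a yaw of about -33°. The knob bar is at about 76° (tight), and the board's +x face is at a yaw of about 15°. Row origin is about (0.6435, -0.114) with a yaw of about -0.5°. Next is a helper that turns a target into tool shifts, plus a fit of the backrest plane.

```bash
cat >> h.py <<'E'
def go(x,y,z,yawdeg,tilt=None):
    """shift (cm) and turn (deg) in tool axes from measured pose to TCP target, tool down with tool-x yaw"""
    o=robot.get_obs(); R0=R.from_euler("xyz",o["tcp_rot"]); 
    Rt=R.from_euler("xyz",[np.pi,0,np.radians(yawdeg)])
    if tilt is not None: Rt=R.from_rotvec(tilt)*Rt
    d=R0.inv().apply(np.array([x,y,z])-o["tcp_pos"])*100; a=np.degrees((R0.inv()*Rt).as_rotvec())
    print("d cm",np.round(d,2),"turn",np.round(a,1),"wf",np.round(o["wrist_force"],1),"t",round(o["clock"],2))
E
python3 - <<'E'
from h import *
go(.698,-.0432,.12,76); go(.698,-.0432,.062,76)
D=np.load("scene0.npz"); w=cloud("scene",D["d"]); h=cv2.cvtColor(D["im"],cv2.COLOR_BGR2HSV)
m=np.all((w>[.44,-.45,.02])&(w<[.64,-.23,.075]),-1)
P=w[m]; best=None
rng=np.random.default_rng(0)
for i in range(2000):
    q=P[rng.choice(len(P),3,False)]; n=np.cross(q[1]-q[0],q[2]-q[0]); n/=np.linalg.norm(n)+1e-12
    if abs(abs(n[2])-.342)>.08: continue
    s=(abs((P-q[0])@n)<.0025).sum()
    if best is None or s>best[0]: best=(s,n,q[0])
s,n,q=best; I=P[abs((P-q)@n)<.003]; c=I.mean(0); n=np.linalg.svd(I-c)[2][2]; n*=np.sign(n[2])
yaw=np.arctan2(n[1],n[0]); yv=np.array([-np.sin(yaw),np.cos(yaw)]); s=(I[:,:2]-c[:2])@yv
mid=(np.percentile(s,1)+np.percentile(s,99))/2; xv=np.array([np.cos(yaw),np.sin(yaw)])
foot=c[:2]+mid*yv+xv*((c[2]-.010)*n[2]/np.hypot(n[0],n[1]))
print("n",len(P),len(I),n.round(3),"yaw",np.degrees(yaw),"width",np.percentile(s,[1,99]),"foot",foot)
E
```

```text
d cm [ 63.26 -25.17   8.55] turn [  0.    0.  -54.3] wf [ 0.3  0.4 -0.6] t 1.4
d cm [ 63.26 -25.17  14.35] turn [  0.    0.  -54.3] wf [ 0.3  0.4 -0.6] t 1.4
n 967 727 [ 0.796 -0.502  0.339] yaw -32.23900760365452 width [-0.05682964  0.05267793] foot [ 0.55951821 -0.3654683 ]
```

Emit:
arm_command(
  steps=[
    {"dx": 63.3,"dy": -25.2,"dz": 3,"az": -54,"claw": 60},
    {"dx": 63.3,"dy": -25.2,"dz": 3,"az": -54,"claw": 60},
    {"dx": 63.3,"dy": -25.2,"dz": 3,"az": -54,"claw": 60},
    {"dx": 63.3,"dy": -25.2,"dz": 3,"az": -54,"claw": 60},
    {"dx": 63.3,"dy": -25.2,"dz": 3,"az": -54,"claw": 60},
    {"dx": 63.3,"dy": -25.2,"dz": 3,"az": -54,"claw": 60},
    {"dx": 63.3,"dy": -25.2,"dz": 3,"az": -54,"claw": 60},
    {"dx": 63.3,"dy": -25.2,"dz": 3,"az": -54,"claw": 60},
    {"dx": 63.3,"dy": -25.2,"dz": 3,"az": -54,"claw": 60},
    {"dx": 63.3,"dy": -25.2,"dz": 3,"az": -54,"claw": 60},
    {"dx": 63.3,"dy": -25.2,"dz": 3,"az": -54,"claw": 60},
    {"dx": 63.3,"dy": -25.2,"dz": 3,"az": -54,"claw": 60},
  ],
)

```text
validation failed for argument at $.st...
```

```bash
python3 - <<'E'
from h import *
go(.698,-.0432,.12,76); go(.698,-.0432,.062,76); o=robot.get_obs(); print(o["opening"],o["tcp_pos"],o["qvel"].round(2))
E
```

```text
d cm [ 63.26 -25.17   8.55] turn [  0.    0.  -54.3] wf [ 0.3  0.4 -0.6] t 1.4
d cm [ 63.26 -25.17  14.35] turn [  0.    0.  -54.3] wf [ 0.3  0.4 -0.6] t 1.4
0.0936941190605244 [ 0.20338751 -0.51101437  0.2055111 ] [ 0. -0.  0.  0. -0.  0.]
```

Emit:
arm_command(
  steps=[
    {"dx": 63.3,"dy": -25.2,"dz": 3.0,"ax": 0,"ay": 0,"az": -54.0,"claw": 60},
    {"dx": 63.3,"dy": -25.2,"dz": 3.0,"ax": 0,"ay": 0,"az": -54.0,"claw": 60},
    {"dx": 63.3,"dy": -25.2,"dz": 3.0,"ax": 0,"ay": 0,"az": -54.0,"claw": 60},
    {"dx": 63.3,"dy": -25.2,"dz": 3.0,"ax": 0,"ay": 0,"az": -54.0,"claw": 60},
    {"dx": 63.3,"dy": -25.2,"dz": 3.0,"ax": 0,"ay": 0,"az": -54.0,"claw": 60},
    {"dx": 63.3,"dy": -25.2,"dz": 3.0,"ax": 0,"ay": 0,"az": -54.0,"claw": 60},
    {"dx": 63.3,"dy": -25.2,"dz": 3.0,"ax": 0,"ay": 0,"az": -54.0,"claw": 60},
    {"dx": 63.3,"dy": -25.2,"dz": 3.0,"ax": 0,"ay": 0,"az": -54.0,"claw": 60},
  ],
)

```text
clock: 2.07
tcp_pos: [0.4465, -0.2805, 0.191]
tcp_rot: [3.141, 0.0, 1.326]
wrist_force: [0.5, -1.0, -0.0]
opening: 0.0718
grip_force: 0.0
```

```bash
python3 - <<'E'
from h import *
robot.grab_frame("top");robot.grab_frame("top")
go(.698,-.0432,.12,76); go(.698,-.0432,.062,76); o=robot.get_obs(); print(o["opening"],o["tcp_pos"],o["qvel"].round(2))
E
```

```text
d cm [28.68 18.63  7.12] turn [ 0.  -0.1  0.2] wf [ 0.1 -0.4 -0.4] t 2.17
d cm [28.66 18.63 12.92] turn [ 0.  -0.1  0.2] wf [ 0.1 -0.4 -0.4] t 2.17
0.07204005964373761 [ 0.44868898 -0.27755276  0.19040197] [-0.09 -0.01  0.01 -0.08  0.01 -0.01]
```

Emit:
arm_command(
  steps=[
    {"dx": 28.6,"dy": 18.6,"dz": 4.0,"ax": 0,"ay": 0,"az": 0,"claw": 60},
    {"dx": 28.6,"dy": 18.6,"dz": 4.0,"ax": 0,"ay": 0,"az": 0,"claw": 60},
    {"dx": 28.6,"dy": 18.6,"dz": 4.0,"ax": 0,"ay": 0,"az": 0,"claw": 60},
    {"dx": 28.6,"dy": 18.6,"dz": 4.0,"ax": 0,"ay": 0,"az": 0,"claw": 60},
    {"dx": 28.6,"dy": 18.6,"dz": 4.0,"ax": 0,"ay": 0,"az": 0,"claw": 60},
    {"dx": 28.6,"dy": 18.6,"dz": 4.0,"ax": 0,"ay": 0,"az": 0,"claw": 60},
    {"dx": 28.6,"dy": 18.6,"dz": 4.0,"ax": 0,"ay": 0,"az": 0,"claw": 60},
    {"dx": 28.6,"dy": 18.6,"dz": 4.0,"ax": 0,"ay": 0,"az": 0,"claw": 60},
    {"dx": 28.6,"dy": 18.6,"dz": 4.0,"ax": 0,"ay": 0,"az": 0,"claw": 60},
    {"dx": 28.6,"dy": 18.6,"dz": 7.0,"ax": 0,"ay": 0,"az": 0,"claw": 60},
    {"dx": 28.6,"dy": 18.6,"dz": 7.0,"ax": 0,"ay": 0,"az": 0,"claw": 60},
    {"dx": 28.6,"dy": 18.6,"dz": 7.0,"ax": 0,"ay": 0,"az": 0,"claw": 60},
  ],
)

```text
clock: 3.17
tcp_pos: [0.6942, -0.0519, 0.1181]
tcp_rot: [-3.136, 0.001, 1.32]
wrist_force: [-0.0, -0.5, 0.2]
opening: 0.0719
grip_force: 0.0
```

```bash
python3 - <<'E'
from h import *
im,d=robot.grab_frame("top"); 
go(.698,-.0432,.062,76); o=robot.get_obs(); print(o["opening"],o["tcp_pos"],o["qvel"].round(2))
E
```

```text
d cm [0.95 0.06 5.84] turn [-0.1  0.  -0.4] wf [-0.1 -0.7  0.6] t 3.22
0.07152093433085384 [ 0.69519107 -0.05219751  0.12036404] [-0.01 -0.03 -0.04  0.   -0.   -0.  ]
```

Emit:
arm_command(
  steps=[
    {"dx": 1.0,"dy": 0.1,"dz": 3.0,"ax": 0,"ay": 0,"az": 0,"claw": 100},
    {"dx": 1.0,"dy": 0.1,"dz": 4.5,"ax": 0,"ay": 0,"az": 0,"claw": 100},
    {"dx": 1.0,"dy": 0.1,"dz": 5.8,"ax": 0,"ay": 0,"az": 0,"claw": 100},
    {"dx": 1.0,"dy": 0.1,"dz": 5.8,"ax": 0,"ay": 0,"az": 0,"claw": 100},
    {"dx": 1.0,"dy": 0.1,"dz": 5.8,"ax": 0,"ay": 0,"az": 0,"claw": 255},
    {"dx": 1.0,"dy": 0.1,"dz": 5.8,"ax": 0,"ay": 0,"az": 0,"claw": 255},
    {"dx": 1.0,"dy": 0.1,"dz": 5.8,"ax": 0,"ay": 0,"az": 0,"claw": 255},
    {"dx": 1.0,"dy": 0.1,"dz": 5.8,"ax": 0,"ay": 0,"az": 0,"claw": 255},
    {"dx": 1.0,"dy": 0.1,"dz": 5.8,"ax": 0,"ay": 0,"az": 0,"claw": 255},
    {"dx": 1.0,"dy": 0.1,"dz": 5.8,"ax": 0,"ay": 0,"az": 0,"claw": 255},
    {"dx": 1.0,"dy": 0.1,"dz": 5.8,"ax": 0,"ay": 0,"az": 0,"claw": 255},
  ],
  force=30,
)

```text
clock: 4.13
tcp_pos: [0.6971, -0.0409, 0.0633]
tcp_rot: [-3.135, 0.0, 1.321]
wrist_force: [-12.2, 2.4, 8.4]
opening: 0.0138
grip_force: 6.1
```

Emit:
arm_command(
  steps=[
    {"dx": 0,"dy": -0.2,"dz": 0,"ax": 0,"ay": 0,"az": 0,"claw": 255},
    {"dx": 0,"dy": -0.2,"dz": 0,"ax": 0,"ay": 0,"az": 0,"claw": 255},
    {"dx": 0,"dy": -0.2,"dz": 0,"ax": 0,"ay": 0,"az": 0,"claw": 255},
    {"dx": 0,"dy": -0.2,"dz": 0,"ax": 0,"ay": 0,"az": 5,"claw": 255},
    {"dx": 0,"dy": -0.2,"dz": 0,"ax": 0,"ay": 0,"az": 10,"claw": 255},
  ],
)

```text
clock: 4.55
tcp_pos: [0.6969, -0.0395, 0.0634]
tcp_rot: [-3.139, -0.002, 1.144]
wrist_force: [-5.4, 4.4, 5.2]
opening: 0.0126
grip_force: 30.0
```

Emit:
arm_command(
  steps=[
    {"dx": 0,"dy": -0.1,"dz": 0,"ax": 0,"ay": 0,"az": 6,"claw": 255},
    {"dx": 0,"dy": -0.1,"dz": 0,"ax": 0,"ay": 0,"az": 12,"claw": 255},
    {"dx": 0,"dy": -0.1,"dz": 0,"ax": 0,"ay": 0,"az": 18,"claw": 255},
    {"dx": 0,"dy": -0.1,"dz": 0,"ax": 0,"ay": 0,"az": 24,"claw": 255},
    {"dx": 0,"dy": -0.1,"dz": 0,"ax": 0,"ay": 0,"az": 30,"claw": 255},
    {"dx": 0,"dy": -0.1,"dz": 0,"ax": 0,"ay": 0,"az": 36,"claw": 255},
    {"dx": 0,"dy": -0.1,"dz": 0,"ax": 0,"ay": 0,"az": 42,"claw": 255},
    {"dx": 0,"dy": -0.1,"dz": 0,"ax": 0,"ay": 0,"az": 48,"claw": 255},
    {"dx": 0,"dy": -0.1,"dz": 0,"ax": 0,"ay": 0,"az": 54,"claw": 255},
    {"dx": 0,"dy": -0.1,"dz": 0,"ax": 0,"ay": 0,"az": 60,"claw": 255},
    {"dx": 0,"dy": -0.1,"dz": 0,"ax": 0,"ay": 0,"az": 65,"claw": 255},
    {"dx": 0,"dy": -0.1,"dz": 0,"ax": 0,"ay": 0,"az": 65,"claw": 255},
  ],
)

```text
clock: 5.55
tcp_pos: [0.6981, -0.0408, 0.0634]
tcp_rot: [3.141, -0.003, 0.011]
wrist_force: [0.4, -1.2, 1.0]
opening: 0.0125
grip_force: 29.9
```

```bash
python3 - <<'E'
from h import *
robot.grab_frame("top"); o=robot.get_obs(); print(o["tcp_pos"],o["tcp_rot"],o["wrist_force"],o["ft_torque"])
y=o["tcp_pos"][1]; go(o["tcp_pos"][0]+.0017,y+.170,.0635,0)
E
```

```text
[ 0.69804498 -0.04074589  0.06340247] [ 3.14113166 -0.00322094  0.01407784] [1.0264884  0.23141246 2.33481007] [-0.03254625 -0.11045735 -0.03321712]
d cm [  0.41 -17.    -0.02] turn [ 0.  -0.2  0.8] wf [1.  0.2 2.3] t 5.6
```

Emit:
arm_command(
  steps=[
    {"dx": 0,"dy": -2,"dz": 0,"ax": 0,"ay": 0,"az": 0,"claw": 255},
    {"dx": 0,"dy": -4,"dz": 0,"ax": 0,"ay": 0,"az": 0,"claw": 255},
    {"dx": 0.1,"dy": -6,"dz": 0,"ax": 0,"ay": 0,"az": 0,"claw": 255},
    {"dx": 0.1,"dy": -8,"dz": 0,"ax": 0,"ay": 0,"az": 0,"claw": 255},
    {"dx": 0.1,"dy": -10,"dz": 0,"ax": 0,"ay": 0,"az": 0,"claw": 255},
    {"dx": 0.2,"dy": -12,"dz": 0,"ax": 0,"ay": 0,"az": 0,"claw": 255},
    {"dx": 0.2,"dy": -14,"dz": 0,"ax": 0,"ay": 0,"az": 0,"claw": 255},
    {"dx": 0.2,"dy": -15.5,"dz": 0,"ax": 0,"ay": 0,"az": 0,"claw": 255},
    {"dx": 0.2,"dy": -16.5,"dz": 0,"ax": 0,"ay": 0,"az": 0,"claw": 255},
    {"dx": 0.2,"dy": -16.8,"dz": 0,"ax": 0,"ay": 0,"az": 0,"claw": 255},
    {"dx": 0.2,"dy": -16.8,"dz": 0,"ax": 0,"ay": 0,"az": 0,"claw": 255},
  ],
)

```text
clock: 6.52
tcp_pos: [0.6996, 0.129, 0.0635]
tcp_rot: [-3.14, -0.007, 0.015]
wrist_force: [5.4, 0.4, 0.8]
opening: 0.0131
grip_force: 29.9
```

Emit:
arm_command(
  steps=[
    {"dx": 0,"dy": 0,"dz": 0,"ax": 0,"ay": 0,"az": 0,"claw": 150},
    {"dx": 0,"dy": 0,"dz": 0,"ax": 0,"ay": 0,"az": 0,"claw": 150},
    {"dx": 0,"dy": 0,"dz": 0,"ax": 0,"ay": 0,"az": 0,"claw": 150},
    {"dx": 0,"dy": 0,"dz": -2,"ax": 0,"ay": 0,"az": 0,"claw": 150},
    {"dx": 0,"dy": 0,"dz": -6,"ax": 0,"ay": 0,"az": 0,"claw": 100},
    {"dx": 0,"dy": 0,"dz": -9,"ax": 0,"ay": 0,"az": 0,"claw": 60},
    {"dx": 0,"dy": 0,"dz": -11,"ax": 0,"ay": 0,"az": 0,"claw": 30},
    {"dx": 0,"dy": 0,"dz": -11,"ax": 0,"ay": 0,"az": 0,"claw": 30},
  ],
)

```text
clock: 7.18
tcp_pos: [0.6991, 0.1275, 0.1799]
tcp_rot: [-3.141, -0.011, 0.013]
wrist_force: [-0.3, 0.1, 1.9]
opening: 0.0621
grip_force: 0.0
```

```bash
cat > look.py <<'E'
from h import *
COL=dict(A=(18,32),B=None,C=(60,90),D=(6,14),E=(98,116))
def casts(tag=None,prev=None):
    D={n:robot.grab_frame(n) for n in("top","scene")}
    if tag: 
        for n in D: cv2.imwrite(f"pics/{n}{tag}.png",D[n][0])
    C={n:cloud(n,D[n][1]) for n in D}; return D,C
def fit(C,c,D,zlo=.016,zhi=.045,r=.042):
    out=[]
    for n in("top","scene"):
        w=C[n]; m=(np.linalg.norm(w[...,:2]-c,axis=-1)<r)&(w[...,2]>zlo)&(w[...,2]<zhi)
        if m.sum()<60: out.append(None); continue
        b=cv2.minAreaRect((w[m][:,:2]*1000).astype(np.float32)); a=b[2]
        if b[1][0]<b[1][1]: a+=90
        a=(a+90)%180-90
        hsv=np.median(cv2.cvtColor(D[n][0],cv2.COLOR_BGR2HSV)[m],0)
        out.append((np.round(b[0],1).tolist(),np.round(sorted(b[1])).tolist(),round(a,1),hsv.astype(int).tolist()))
    return out
POS=dict(A=(.506,.126),B=(.506,-.015),C=(.491,-.213),D=(.495,-.097),E=(.490,.210))
E
python3 - <<'E'
from look import *
D,C=casts("1")
for k,p in POS.items(): print(k,*fit(C,p,D),sep="\n   ")
o=robot.get_obs(); print(o["tcp_pos"],o["opening"],o["clock"])
w=C["top"]; h=cv2.cvtColor(D["top"][0],cv2.COLOR_BGR2HSV)
m=np.all((w>[.6,-.12,.044])&(w<[.76,.2,.056]),-1)&(h[...,0]>100)&(h[...,0]<125)&(h[...,1]>150); print("slide y",np.percentile(w[m][:,1],[1,99]))
E
```

```text
A
   None
   ([506.3, 125.7], [32.0, 50.0], 21.8, [22, 122, 218])
B
   ([504.4, -14.9], [32.0, 50.0], 17.8, [16, 24, 211])
   ([506.4, -15.0], [32.0, 53.0], 16.5, [13, 26, 220])
C
   ([489.4, -212.6], [32.0, 48.0], 0.9, [23, 58, 128])
   ([491.5, -212.3], [32.0, 53.0], 0.5, [24, 60, 129])
D
   ([493.5, -97.7], [32.0, 51.0], -19.6, [11, 114, 190])
   ([496.1, -97.3], [32.0, 53.0], -20.7, [11, 121, 201])
E
   None
   ([491.0, 211.9], [29.0, 53.0], -11.4, [105, 64, 208])
[0.69677422 0.1272907  0.17314903] 0.06987949424678241 7.2833
slide y [-0.11964443  0.15084654]
```

```bash
python3 - <<'E'
from h import *
go(.4905,-.2125,.10,91); go(.4905,-.2125,.006,91)
E
```

```text
d cm [-21.05  33.72   7.29] turn [  0.   -0.  -90.3] wf [-0.9 -0.1 -0.5] t 7.28
d cm [-21.06  33.72  16.69] turn [  0.   -0.  -90.3] wf [-0.9 -0.1 -0.5] t 7.28
```

Emit:
arm_command(
  steps=[
    {"dx": -21.0,"dy": 33.7,"dz": 4,"ax": 0,"ay": 0,"az": -90,"claw": 0},
    {"dx": -21.0,"dy": 33.7,"dz": 4,"ax": 0,"ay": 0,"az": -90,"claw": 0},
    {"dx": -21.0,"dy": 33.7,"dz": 4,"ax": 0,"ay": 0,"az": -90,"claw": 0},
    {"dx": -21.0,"dy": 33.7,"dz": 4,"ax": 0,"ay": 0,"az": -90,"claw": 0},
    {"dx": -21.0,"dy": 33.7,"dz": 4,"ax": 0,"ay": 0,"az": -90,"claw": 0},
    {"dx": -21.0,"dy": 33.7,"dz": 4,"ax": 0,"ay": 0,"az": -90,"claw": 0},
    {"dx": -21.0,"dy": 33.7,"dz": 4,"ax": 0,"ay": 0,"az": -90,"claw": 0},
    {"dx": -21.0,"dy": 33.7,"dz": 4,"ax": 0,"ay": 0,"az": -90,"claw": 0},
    {"dx": -21.0,"dy": 33.7,"dz": 7,"ax": 0,"ay": 0,"az": -90,"claw": 0},
    {"dx": -21.0,"dy": 33.7,"dz": 7,"ax": 0,"ay": 0,"az": -90,"claw": 0},
    {"dx": -21.0,"dy": 33.7,"dz": 7,"ax": 0,"ay": 0,"az": -90,"claw": 0},
    {"dx": -21.0,"dy": 33.7,"dz": 7,"ax": 0,"ay": 0,"az": -90,"claw": 0},
  ],
)

```text
clock: 8.28
tcp_pos: [0.4862, -0.2127, 0.0972]
tcp_rot: [-3.132, -0.004, 1.472]
wrist_force: [0.6, 1.3, 0.1]
opening: 0.0939
grip_force: 0.0
```

```bash
python3 - <<'E'
from look import *
D,C=casts()
print(fit(C,POS["C"],D)[1]); o=robot.get_obs();print(o["tcp_pos"],o["qvel"].round(2))
go(.4905,-.2125,.006,91)
E
```

```text
([492.7, -212.5], [32.0, 50.0], 1.8, [23, 53, 200])
[ 0.48831036 -0.21174288  0.09913743] [ 0.02 -0.01 -0.03  0.    0.    0.11]
d cm [-0.08  0.28  9.31] turn [-0.3 -0.2 -6.9] wf [0.3 0.4 0. ] t 8.38
```

Emit:
arm_command(
  steps=[
    {"dx": -0.1,"dy": 0.2,"dz": 3.5,"ax": 0,"ay": 0,"az": -5,"claw": 0},
    {"dx": -0.1,"dy": 0.2,"dz": 7.0,"ax": 0,"ay": 0,"az": -5,"claw": 0},
    {"dx": -0.1,"dy": 0.2,"dz": 8.5,"ax": 0,"ay": 0,"az": -5,"claw": 0},
    {"dx": -0.1,"dy": 0.2,"dz": 9.3,"ax": 0,"ay": 0,"az": -5,"claw": 0},
    {"dx": -0.1,"dy": 0.2,"dz": 9.3,"ax": 0,"ay": 0,"az": -5,"claw": 0},
    {"dx": -0.1,"dy": 0.2,"dz": 9.3,"ax": 0,"ay": 0,"az": -5,"claw": 255},
    {"dx": -0.1,"dy": 0.2,"dz": 9.3,"ax": 0,"ay": 0,"az": -5,"claw": 255},
    {"dx": -0.1,"dy": 0.2,"dz": 9.3,"ax": 0,"ay": 0,"az": -5,"claw": 255},
    {"dx": -0.1,"dy": 0.2,"dz": 9.3,"ax": 0,"ay": 0,"az": -5,"claw": 255},
    {"dx": -0.1,"dy": 0.2,"dz": 9.3,"ax": 0,"ay": 0,"az": -5,"claw": 255},
  ],
  force=20,
)

```text
clock: 9.22
tcp_pos: [0.4935, -0.2137, 0.011]
tcp_rot: [3.14, 0.001, 1.557]
wrist_force: [-0.2, 0.2, -0.6]
opening: 0.0642
grip_force: 0.0
```

```bash
python3 - <<'E'
from h import *
robot.grab_frame("top")
o=robot.get_obs();print(o["tcp_pos"],o["tcp_rot"],o["opening"],o["grip_force"]); go(.6437,-.096,.0145,89.5)
E
```

```text
[ 0.4932746  -0.21366475  0.01074882] [3.14004204e+00 9.13987762e-04 1.55750021e+00] 0.05981063498647352 0.0
d cm [11.97 14.89 -0.36] turn [ 0.1  0.1 -0.3] wf [-0.2  0.5  0.1] t 9.27
```

Emit:
arm_command(
  steps=[
    {"dx": 0,"dy": -0.2,"dz": 0,"ax": 0,"ay": 0,"az": 0,"claw": 70},
    {"dx": 0,"dy": -0.2,"dz": 0.5,"ax": 0,"ay": 0,"az": 0,"claw": 70},
    {"dx": 0,"dy": -0.2,"dz": 0.5,"ax": 0,"ay": 0,"az": 0,"claw": 255},
    {"dx": 0,"dy": -0.2,"dz": 0.5,"ax": 0,"ay": 0,"az": 0,"claw": 255},
    {"dx": 0,"dy": -0.2,"dz": 0.5,"ax": 0,"ay": 0,"az": 0,"claw": 255},
    {"dx": 0,"dy": -0.2,"dz": 0.5,"ax": 0,"ay": 0,"az": 0,"claw": 255},
    {"dx": 0,"dy": -0.2,"dz": 0.5,"ax": 0,"ay": 0,"az": 0,"claw": 255},
    {"dx": 0,"dy": -0.2,"dz": 0.5,"ax": 0,"ay": 0,"az": 0,"claw": 255},
  ],
)

```text
clock: 9.93
tcp_pos: [0.4907, -0.2133, 0.0047]
tcp_rot: [-3.141, -0.0, 1.558]
wrist_force: [-0.3, -0.0, -1.2]
opening: 0.0502
grip_force: 19.9
```

```bash
python3 - <<'E'
from h import *
robot.grab_frame("top")
o=robot.get_obs();print(o["tcp_pos"],o["tcp_rot"],o["opening"],o["grip_force"]); go(.6437,-.096,.0145,89.5)
E
```

```text
[ 0.49069797 -0.21328729  0.00470257] [-3.14144839e+00 -1.42113183e-05  1.55772773e+00] 0.050104774710546175 19.85111564397812
d cm [11.93 15.15 -0.98] turn [-0.  -0.  -0.2] wf [-0.2 -0.  -1.6] t 9.98
```

Emit:
arm_command(
  steps=[
    {"dx": 0,"dy": 0,"dz": -4,"ax": 0,"ay": 0,"az": 0,"claw": 255},
    {"dx": 0,"dy": 0,"dz": -7,"ax": 0,"ay": 0,"az": 0,"claw": 255},
    {"dx": 3,"dy": 3.8,"dz": -7,"ax": 0,"ay": 0,"az": 0,"claw": 255},
    {"dx": 6,"dy": 7.6,"dz": -7,"ax": 0,"ay": 0,"az": 0,"claw": 255},
    {"dx": 9,"dy": 11.4,"dz": -7,"ax": 0,"ay": 0,"az": 0,"claw": 255},
    {"dx": 11.9,"dy": 15.1,"dz": -7,"ax": 0,"ay": 0,"az": 0,"claw": 255},
    {"dx": 11.9,"dy": 15.1,"dz": -7,"ax": 0,"ay": 0,"az": 0,"claw": 255},
    {"dx": 11.9,"dy": 15.1,"dz": -4,"ax": 0,"ay": 0,"az": 0,"claw": 255},
    {"dx": 11.9,"dy": 15.1,"dz": -2,"ax": 0,"ay": 0,"az": 0,"claw": 255},
    {"dx": 11.9,"dy": 15.1,"dz": -1.3,"ax": 0,"ay": 0,"az": 0,"claw": 255},
    {"dx": 11.9,"dy": 15.1,"dz": -0.9,"ax": 0,"ay": 0,"az": 0,"claw": 255},
    {"dx": 11.9,"dy": 15.1,"dz": -0.9,"ax": 0,"ay": 0,"az": 0,"claw": 255},
  ],
)

```text
clock: 10.98
tcp_pos: [0.6431, -0.0965, 0.0138]
tcp_rot: [-3.141, -0.0, 1.557]
wrist_force: [-0.2, -0.4, -1.3]
opening: 0.05
grip_force: 19.9
```

```bash
python3 - <<'E'
from h import *
robot.grab_frame("top")
o=robot.get_obs();print(o["tcp_pos"],o["tcp_rot"],o["opening"],o["grip_force"],o["wrist_force"]); go(.4948,-.0975,.006,70)
E
```

```text
[ 0.64371836 -0.09685096  0.01465153] [3.14014545e+00 5.97725267e-04 1.55716574e+00] 0.05040682078690819 19.865171313285828 [ 0.04139985 -0.69672172 -1.31205681]
d cm [ -0.27 -14.89   0.84] turn [ 0.1  0.  19.2] wf [ 0.  -0.7 -1.3] t 11.03
```

Emit:
arm_command(
  steps=[
    {"dx": 0,"dy": 0,"dz": 0.1,"ax": 0,"ay": 0,"az": 0,"claw": 255},
    {"dx": 0,"dy": 0,"dz": 0.1,"ax": 0,"ay": 0,"az": 0,"claw": 70},
    {"dx": 0,"dy": 0,"dz": 0.1,"ax": 0,"ay": 0,"az": 0,"claw": 70},
    {"dx": 0,"dy": 0,"dz": 0.1,"ax": 0,"ay": 0,"az": 0,"claw": 70},
    {"dx": 0,"dy": 0,"dz": -3,"ax": 0,"ay": 0,"az": 0,"claw": 70},
    {"dx": 0,"dy": 0,"dz": -7,"ax": 0,"ay": 0,"az": 0,"claw": 40},
    {"dx": -0.3,"dy": -14.9,"dz": -7,"ax": 0,"ay": 0,"az": 19,"claw": 0},
    {"dx": -0.3,"dy": -14.9,"dz": -7,"ax": 0,"ay": 0,"az": 19,"claw": 0},
    {"dx": -0.3,"dy": -14.9,"dz": -7,"ax": 0,"ay": 0,"az": 19,"claw": 0},
    {"dx": -0.3,"dy": -14.9,"dz": -7,"ax": 0,"ay": 0,"az": 19,"claw": 0},
    {"dx": -0.3,"dy": -14.9,"dz": -7,"ax": 0,"ay": 0,"az": 19,"claw": 0},
    {"dx": -0.3,"dy": -14.9,"dz": -7,"ax": 0,"ay": 0,"az": 19,"claw": 0},
  ],
)

```text
clock: 12.03
tcp_pos: [0.4938, -0.0975, 0.0846]
tcp_rot: [3.14, -0.0, 1.225]
wrist_force: [0.0, -0.5, -0.3]
opening: 0.0939
grip_force: 0.0
```

```bash
cat > chk.py <<'E'
import sys
from look import *
k=sys.argv[1]; D,C=casts(); robot.grab_frame("top")
for p in [POS[k]]: print(k,fit(C,p,D))
W=dict(C=(.6437,-.096),D=(.644,-.060),B=(.6443,-.024),A=(.6446,.012),E=(.645,.048))
for q in sys.argv[2]: print("placed",q,fit(C,W[q],D,zlo=.026,zhi=.05,r=.034))
o=robot.get_obs(); print(o["tcp_pos"].round(4),o["qvel"].round(2),round(o["opening"],3))
e=[float(v) for v in sys.argv[3:7]]; go(*e)
E
python3 chk.py D C .4948 -.0975 .0045 70
```

```text
D [None, ([496.2, -97.2], [32.0, 53.0], -19.0, [12, 120, 211])]
placed C [([652.8, -96.4], [40.0, 57.0], -60.4, [73, 56, 191]), ([643.9, -105.1], [48.0, 56.0], 1.8, [74, 78, 196])]
[ 0.4956 -0.0976  0.0844] [ 0.    0.02 -0.01 -0.    0.    0.  ] 0.094
d cm [-0.02 -0.1   7.99] turn [ 0.1 -0.   0.3] wf [1.  0.  0.3] t 12.18
```

Emit:
arm_command(
  steps=[
    {"dx": 0,"dy": 0,"dz": 3.5,"ax": 0,"ay": 0,"az": 0,"claw": 0},
    {"dx": 0,"dy": 0,"dz": 6.5,"ax": 0,"ay": 0,"az": 0,"claw": 60},
    {"dx": 0,"dy": 0,"dz": 7.5,"ax": 0,"ay": 0,"az": 0,"claw": 60},
    {"dx": 0,"dy": 0,"dz": 8.0,"ax": 0,"ay": 0,"az": 0,"claw": 60},
    {"dx": 0,"dy": 0,"dz": 8.0,"ax": 0,"ay": 0,"az": 0,"claw": 255},
    {"dx": 0,"dy": 0,"dz": 8.0,"ax": 0,"ay": 0,"az": 0,"claw": 255},
    {"dx": 0,"dy": 0,"dz": 8.0,"ax": 0,"ay": 0,"az": 0,"claw": 255},
    {"dx": 0,"dy": 0,"dz": 8.0,"ax": 0,"ay": 0,"az": 0,"claw": 255},
    {"dx": 0,"dy": 0,"dz": 8.0,"ax": 0,"ay": 0,"az": 0,"claw": 255},
    {"dx": 0,"dy": 0,"dz": 8.0,"ax": 0,"ay": 0,"az": 0,"claw": 255},
    {"dx": 0,"dy": 0,"dz": 8.0,"ax": 0,"ay": 0,"az": 0,"claw": 255},
  ],
)

```text
clock: 13.1
tcp_pos: [0.4955, -0.0977, 0.0055]
tcp_rot: [3.138, -0.0, 1.226]
wrist_force: [-1.5, 0.4, 5.0]
opening: 0.05
grip_force: 20.0
```

```bash
cat > pl.py <<'E'
import sys
from h import *
robot.grab_frame("top")
o=robot.get_obs();print(o["tcp_pos"].round(4),o["tcp_rot"].round(3),round(o["opening"],4),o["grip_force"].round(1) if o["grip_force"] else 0); z=o["tcp_pos"][2]
e=[float(v) for v in sys.argv[1:3]]; go(*e,z+.008,89.5)
E
python3 pl.py .644 -.060
```

```text
Traceback (most recent call last):
  File "pl.py", line 4, in <module>
    o=robot.get_obs();print(o["tcp_pos"].round(4),o["tcp_rot"].round(3),round(o["opening"],4),o["grip_force"].round(1) if o["grip_force"] else 0); z=o["tcp_pos"][2]
                                                                                              ^^^^^^^^^^^^^^^^^^^^^
AttributeError: 'float' object has no attribute 'round'
```

Emit:
arm_command(
  steps=[
    {"dx": 0,"dy": 0,"dz": -4,"ax": 0,"ay": 0,"az": 0,"claw": 255},
    {"dx": 0,"dy": 0,"dz": -7,"ax": 0,"ay": 0,"az": 0,"claw": 255},
    {"dx": 2,"dy": 3,"dz": -7,"ax": 0,"ay": 0,"az": -5,"claw": 255},
    {"dx": 4,"dy": 6,"dz": -7,"ax": 0,"ay": 0,"az": -10,"claw": 255},
    {"dx": 6.3,"dy": 9.4,"dz": -7,"ax": 0,"ay": 0,"az": -15,"claw": 255},
    {"dx": 8.6,"dy": 12.7,"dz": -7,"ax": 0,"ay": 0,"az": -19,"claw": 255},
    {"dx": 8.6,"dy": 12.7,"dz": -7,"ax": 0,"ay": 0,"az": -19,"claw": 255},
    {"dx": 8.6,"dy": 12.7,"dz": -4,"ax": 0,"ay": 0,"az": -19,"claw": 255},
    {"dx": 8.6,"dy": 12.7,"dz": -2,"ax": 0,"ay": 0,"az": -19,"claw": 255},
    {"dx": 8.6,"dy": 12.7,"dz": -1.3,"ax": 0,"ay": 0,"az": -19,"claw": 255},
    {"dx": 8.6,"dy": 12.7,"dz": -0.8,"ax": 0,"ay": 0,"az": -19,"claw": 255},
    {"dx": 8.6,"dy": 12.7,"dz": -0.8,"ax": 0,"ay": 0,"az": -19,"claw": 255},
  ],
)

```text
clock: 14.15
tcp_pos: [0.6418, -0.0593, 0.0131]
tcp_rot: [-3.14, -0.0, 1.557]
wrist_force: [-0.7, 0.5, 1.5]
opening: 0.0497
grip_force: 20.0
```

```bash
sed -i 's/o\["grip_force"\].round(1) if o\["grip_force"\] else 0/o["grip_force"],o["wrist_force"].round(1)/' pl.py; python3 pl.py .644 -.060; python3 -c "
from h import *
go(.5055,-.015,.005,107.5)"
```

```text
[ 0.6423 -0.0594  0.0132] [-3.141  0.     1.557] 0.0497 19.983794689178467 [-1.9  0.1  2.8]
d cm [-0.06  0.17 -0.8 ] turn [-0.   0.  -0.3] wf [-1.9  0.1  2.8] t 14.2
d cm [  4.26 -13.74   0.82] turn [ -0.    0.  -18.3] wf [-1.9  0.1  2.8] t 14.2
```

Emit:
arm_command(
  steps=[
    {"dx": 0,"dy": 0,"dz": 0,"ax": 0,"ay": 0,"az": 0,"claw": 70},
    {"dx": 0,"dy": 0,"dz": 0,"ax": 0,"ay": 0,"az": 0,"claw": 70},
    {"dx": 0,"dy": 0,"dz": 0,"ax": 0,"ay": 0,"az": 0,"claw": 70},
    {"dx": 0,"dy": 0,"dz": -3,"ax": 0,"ay": 0,"az": 0,"claw": 70},
    {"dx": 0,"dy": 0,"dz": -7,"ax": 0,"ay": 0,"az": 0,"claw": 40},
    {"dx": 4.2,"dy": -13.7,"dz": -7,"ax": 0,"ay": 0,"az": -18,"claw": 0},
    {"dx": 4.2,"dy": -13.7,"dz": -7,"ax": 0,"ay": 0,"az": -18,"claw": 0},
    {"dx": 4.2,"dy": -13.7,"dz": -7,"ax": 0,"ay": 0,"az": -18,"claw": 0},
    {"dx": 4.2,"dy": -13.7,"dz": -7,"ax": 0,"ay": 0,"az": -18,"claw": 0},
    {"dx": 4.2,"dy": -13.7,"dz": -7,"ax": 0,"ay": 0,"az": -18,"claw": 0},
    {"dx": 4.2,"dy": -13.7,"dz": -7,"ax": 0,"ay": 0,"az": -18,"claw": 0},
  ],
)

```text
clock: 15.12
tcp_pos: [0.5065, -0.0155, 0.0823]
tcp_rot: [3.14, 0.001, 1.872]
wrist_force: [-0.2, 0.5, 0.8]
opening: 0.0938
grip_force: 0.0
```

```bash
python3 chk.py B "" .5055 -.015 .005 107.5
```

```text
B [None, ([507.0, -14.5], [32.0, 52.0], 16.6, [11, 32, 219])]
[ 0.5079 -0.0161  0.0822] [-0.    0.01 -0.    0.    0.01  0.  ] 0.094
d cm [ 0.18 -0.21  7.72] turn [ 0.1  0.1 -0.3] wf [-0.7  0.1  0.1] t 15.27
```

Emit:
arm_command(
  steps=[
    {"dx": 0.2,"dy": -0.1,"dz": 3.5,"ax": 0,"ay": 0,"az": 0,"claw": 0},
    {"dx": 0.2,"dy": -0.1,"dz": 6.5,"ax": 0,"ay": 0,"az": 0,"claw": 60},
    {"dx": 0.2,"dy": -0.1,"dz": 7.3,"ax": 0,"ay": 0,"az": 0,"claw": 60},
    {"dx": 0.2,"dy": -0.1,"dz": 7.7,"ax": 0,"ay": 0,"az": 0,"claw": 60},
    {"dx": 0.2,"dy": -0.1,"dz": 7.7,"ax": 0,"ay": 0,"az": 0,"claw": 255},
    {"dx": 0.2,"dy": -0.1,"dz": 7.7,"ax": 0,"ay": 0,"az": 0,"claw": 255},
    {"dx": 0.2,"dy": -0.1,"dz": 7.7,"ax": 0,"ay": 0,"az": 0,"claw": 255},
    {"dx": 0.2,"dy": -0.1,"dz": 7.7,"ax": 0,"ay": 0,"az": 0,"claw": 255},
    {"dx": 0.2,"dy": -0.1,"dz": 7.7,"ax": 0,"ay": 0,"az": 0,"claw": 255},
    {"dx": 0.2,"dy": -0.1,"dz": 7.7,"ax": 0,"ay": 0,"az": 0,"claw": 255},
    {"dx": 0.2,"dy": -0.1,"dz": 7.7,"ax": 0,"ay": 0,"az": 0,"claw": 255},
  ],
)

```text
clock: 16.18
tcp_pos: [0.5062, -0.0142, 0.0065]
tcp_rot: [3.139, 0.002, 1.872]
wrist_force: [-0.1, -0.9, 5.8]
opening: 0.0499
grip_force: 20.0
```

```bash
python3 pl.py .6443 -.024
```

```text
[ 0.5062 -0.0143  0.0065] [3.139e+00 2.000e-03 1.872e+00] 0.0499 20.003600120544434 [-0.4  0.1  5.6]
d cm [-5.03 12.9  -0.75] turn [ 0.2  0.1 17.7] wf [-0.4  0.1  5.6] t 16.23
```

Emit:
arm_command(
  steps=[
    {"dx": 0,"dy": 0,"dz": -4,"ax": 0,"ay": 0,"az": 0,"claw": 255},
    {"dx": 0,"dy": 0,"dz": -7,"ax": 0,"ay": 0,"az": 0,"claw": 255},
    {"dx": -1.5,"dy": 3,"dz": -7,"ax": 0,"ay": 0,"az": 5,"claw": 255},
    {"dx": -3,"dy": 6,"dz": -7,"ax": 0,"ay": 0,"az": 10,"claw": 255},
    {"dx": -4,"dy": 9.5,"dz": -7,"ax": 0,"ay": 0,"az": 15,"claw": 255},
    {"dx": -5,"dy": 12.9,"dz": -7,"ax": 0,"ay": 0,"az": 17.7,"claw": 255},
    {"dx": -5,"dy": 12.9,"dz": -7,"ax": 0,"ay": 0,"az": 17.7,"claw": 255},
    {"dx": -5,"dy": 12.9,"dz": -4,"ax": 0,"ay": 0,"az": 17.7,"claw": 255},
    {"dx": -5,"dy": 12.9,"dz": -2,"ax": 0,"ay": 0,"az": 17.7,"claw": 255},
    {"dx": -5,"dy": 12.9,"dz": -1.3,"ax": 0,"ay": 0,"az": 17.7,"claw": 255},
    {"dx": -5,"dy": 12.9,"dz": -0.8,"ax": 0,"ay": 0,"az": 17.7,"claw": 255},
    {"dx": -5,"dy": 12.9,"dz": -0.8,"ax": 0,"ay": 0,"az": 17.7,"claw": 255},
  ],
)

```text
clock: 17.23
tcp_pos: [0.6416, -0.0232, 0.0141]
tcp_rot: [-3.14, -0.0, 1.563]
wrist_force: [-1.3, 0.3, 1.6]
opening: 0.0494
grip_force: 20.0
```

```bash
python3 pl.py .6443 -.024; python3 -c "
from h import *
go(.506,.1255,.005,111.5)"
```

```text
[ 0.6421 -0.0233  0.0142] [-3.141 -0.     1.563] 0.0497 19.98265564441681 [-1.7  0.   3.4]
d cm [-0.07  0.22 -0.8 ] turn [-0.  -0.   0.1] wf [-1.7  0.   3.4] t 17.28
d cm [ 14.77 -13.72   0.92] turn [ -0.   -0.  -21.9] wf [-1.7  0.   3.4] t 17.28
```

Emit:
arm_command(
  steps=[
    {"dx": 0,"dy": 0,"dz": 0,"ax": 0,"ay": 0,"az": 0,"claw": 70},
    {"dx": 0,"dy": 0,"dz": 0,"ax": 0,"ay": 0,"az": 0,"claw": 70},
    {"dx": 0,"dy": 0,"dz": 0,"ax": 0,"ay": 0,"az": 0,"claw": 70},
    {"dx": 0,"dy": 0,"dz": -3,"ax": 0,"ay": 0,"az": 0,"claw": 70},
    {"dx": 0,"dy": 0,"dz": -7,"ax": 0,"ay": 0,"az": 0,"claw": 40},
    {"dx": 14.8,"dy": -13.7,"dz": -7,"ax": 0,"ay": 0,"az": -22,"claw": 0},
    {"dx": 14.8,"dy": -13.7,"dz": -7,"ax": 0,"ay": 0,"az": -22,"claw": 0},
    {"dx": 14.8,"dy": -13.7,"dz": -7,"ax": 0,"ay": 0,"az": -22,"claw": 0},
    {"dx": 14.8,"dy": -13.7,"dz": -7,"ax": 0,"ay": 0,"az": -22,"claw": 0},
    {"dx": 14.8,"dy": -13.7,"dz": -7,"ax": 0,"ay": 0,"az": -22,"claw": 0},
    {"dx": 14.8,"dy": -13.7,"dz": -7,"ax": 0,"ay": 0,"az": -22,"claw": 0},
    {"dx": 14.8,"dy": -13.7,"dz": -7,"ax": 0,"ay": 0,"az": -22,"claw": 0},
  ],
)

```text
clock: 18.28
tcp_pos: [0.5063, 0.1268, 0.0831]
tcp_rot: [3.141, 0.001, 1.95]
wrist_force: [-0.7, 0.4, 0.7]
opening: 0.0942
grip_force: 0.0
```

```bash
python3 chk.py A "" .506 .1255 .005 111.5
```

```text
A [None, ([506.3, 126.1], [33.0, 52.0], 22.1, [22, 121, 218])]
[0.508  0.1249 0.0829] [-0.01  0.01 -0.01  0.    0.    0.  ] 0.094
d cm [ 0.14 -0.17  7.79] turn [ 0.  0. -0.] wf [ 0.5 -0.2  0.5] t 18.43
```

Emit:
arm_command(
  steps=[
    {"dx": 0.1,"dy": -0.2,"dz": 3.5,"ax": 0,"ay": 0,"az": 0,"claw": 0},
    {"dx": 0.1,"dy": -0.2,"dz": 6.5,"ax": 0,"ay": 0,"az": 0,"claw": 60},
    {"dx": 0.1,"dy": -0.2,"dz": 7.3,"ax": 0,"ay": 0,"az": 0,"claw": 60},
    {"dx": 0.1,"dy": -0.2,"dz": 7.7,"ax": 0,"ay": 0,"az": 0,"claw": 60},
    {"dx": 0.1,"dy": -0.2,"dz": 7.7,"ax": 0,"ay": 0,"az": 0,"claw": 255},
    {"dx": 0.1,"dy": -0.2,"dz": 7.7,"ax": 0,"ay": 0,"az": 0,"claw": 255},
    {"dx": 0.1,"dy": -0.2,"dz": 7.7,"ax": 0,"ay": 0,"az": 0,"claw": 255},
    {"dx": 0.1,"dy": -0.2,"dz": 7.7,"ax": 0,"ay": 0,"az": 0,"claw": 255},
    {"dx": 0.1,"dy": -0.2,"dz": 7.7,"ax": 0,"ay": 0,"az": 0,"claw": 255},
    {"dx": 0.1,"dy": -0.2,"dz": 7.7,"ax": 0,"ay": 0,"az": 0,"claw": 255},
    {"dx": 0.1,"dy": -0.2,"dz": 7.7,"ax": 0,"ay": 0,"az": 0,"claw": 255},
  ],
)

```text
clock: 19.35
tcp_pos: [0.5062, 0.1259, 0.0076]
tcp_rot: [3.139, 0.001, 1.947]
wrist_force: [0.2, -0.2, 5.9]
opening: 0.0496
grip_force: 20.0
```

```bash
python3 pl.py .6446 .012
```

```text
[0.5061 0.1259 0.0076] [3.139e+00 1.000e-03 1.947e+00] 0.0498 20.004778504371643 [-0.8 -0.6  6.4]
d cm [-15.68   8.7   -0.75] turn [ 0.2  0.  22.1] wf [-0.8 -0.6  6.4] t 19.4
```

Emit:
arm_command(
  steps=[
    {"dx": 0,"dy": 0,"dz": -4,"ax": 0,"ay": 0,"az": 0,"claw": 255},
    {"dx": 0,"dy": 0,"dz": -7,"ax": 0,"ay": 0,"az": 0,"claw": 255},
    {"dx": -4,"dy": 2,"dz": -7,"ax": 0,"ay": 0,"az": 5,"claw": 255},
    {"dx": -8,"dy": 4,"dz": -7,"ax": 0,"ay": 0,"az": 11,"claw": 255},
    {"dx": -12,"dy": 6.5,"dz": -7,"ax": 0,"ay": 0,"az": 17,"claw": 255},
    {"dx": -15.7,"dy": 8.8,"dz": -7,"ax": 0,"ay": 0,"az": 22,"claw": 255},
    {"dx": -15.7,"dy": 8.8,"dz": -7,"ax": 0,"ay": 0,"az": 22,"claw": 255},
    {"dx": -15.7,"dy": 8.8,"dz": -4,"ax": 0,"ay": 0,"az": 22,"claw": 255},
    {"dx": -15.7,"dy": 8.8,"dz": -2,"ax": 0,"ay": 0,"az": 22,"claw": 255},
    {"dx": -15.7,"dy": 8.8,"dz": -1.3,"ax": 0,"ay": 0,"az": 22,"claw": 255},
    {"dx": -15.7,"dy": 8.8,"dz": -0.8,"ax": 0,"ay": 0,"az": 22,"claw": 255},
    {"dx": -15.7,"dy": 8.8,"dz": -0.8,"ax": 0,"ay": 0,"az": 22,"claw": 255},
  ],
)

```text
clock: 20.4
tcp_pos: [0.6436, 0.0121, 0.0151]
tcp_rot: [-3.14, 0.0, 1.563]
wrist_force: [-1.1, -0.6, 1.5]
opening: 0.0499
grip_force: 20.0
```

```bash
python3 pl.py .6446 .012; python3 -c "
from h import *
go(.4905,.2105,.005,73)"
```

```text
[0.644  0.0123 0.0151] [-3.141  0.     1.563] 0.0501 19.986221194267273 [-2.2 -1.   3.5]
d cm [-0.03  0.06 -0.8 ] turn [-0.   0.   0.1] wf [-2.2 -1.   3.5] t 20.45
d cm [ 19.71 -15.5    1.01] turn [-0.   0.  16.6] wf [-2.2 -1.   3.5] t 20.45
```

Emit:
arm_command(
  steps=[
    {"dx": 0,"dy": 0,"dz": 0,"ax": 0,"ay": 0,"az": 0,"claw": 70},
    {"dx": 0,"dy": 0,"dz": 0,"ax": 0,"ay": 0,"az": 0,"claw": 70},
    {"dx": 0,"dy": 0,"dz": 0,"ax": 0,"ay": 0,"az": 0,"claw": 70},
    {"dx": 0,"dy": 0,"dz": -3,"ax": 0,"ay": 0,"az": 0,"claw": 70},
    {"dx": 0,"dy": 0,"dz": -7,"ax": 0,"ay": 0,"az": 0,"claw": 40},
    {"dx": 19.7,"dy": -15.5,"dz": -7,"ax": 0,"ay": 0,"az": 16.5,"claw": 0},
    {"dx": 19.7,"dy": -15.5,"dz": -7,"ax": 0,"ay": 0,"az": 16.5,"claw": 0},
    {"dx": 19.7,"dy": -15.5,"dz": -7,"ax": 0,"ay": 0,"az": 16.5,"claw": 0},
    {"dx": 19.7,"dy": -15.5,"dz": -7,"ax": 0,"ay": 0,"az": 16.5,"claw": 0},
    {"dx": 19.7,"dy": -15.5,"dz": -7,"ax": 0,"ay": 0,"az": 16.5,"claw": 0},
    {"dx": 19.7,"dy": -15.5,"dz": -7,"ax": 0,"ay": 0,"az": 16.5,"claw": 0},
    {"dx": 19.7,"dy": -15.5,"dz": -7,"ax": 0,"ay": 0,"az": 16.5,"claw": 0},
  ],
)

```text
clock: 21.45
tcp_pos: [0.4864, 0.2157, 0.0838]
tcp_rot: [-3.138, -0.002, 1.282]
wrist_force: [-0.5, -0.9, -0.0]
opening: 0.094
grip_force: 0.0
```

```bash
python3 chk.py E "" .4905 .2105 .005 73
```

```text
E [None, ([489.8, 210.0], [32.0, 54.0], -15.6, [106, 68, 204])]
[0.491  0.2106 0.084 ] [-0.04  0.01 -0.01 -0.    0.    0.  ] 0.094
d cm [-0.02 -0.05  7.9 ] turn [0.1 0.  0.1] wf [-0.1 -0.   1.1] t 21.6
```

Emit:
arm_command(
  steps=[
    {"dx": 0,"dy": 0,"dz": 3.5,"ax": 0,"ay": 0,"az": 0,"claw": 0},
    {"dx": 0,"dy": 0,"dz": 6.5,"ax": 0,"ay": 0,"az": 0,"claw": 60},
    {"dx": 0,"dy": 0,"dz": 7.3,"ax": 0,"ay": 0,"az": 0,"claw": 60},
    {"dx": 0,"dy": 0,"dz": 7.8,"ax": 0,"ay": 0,"az": 0,"claw": 60},
    {"dx": 0,"dy": 0,"dz": 7.8,"ax": 0,"ay": 0,"az": 0,"claw": 255},
    {"dx": 0,"dy": 0,"dz": 7.8,"ax": 0,"ay": 0,"az": 0,"claw": 255},
    {"dx": 0,"dy": 0,"dz": 7.8,"ax": 0,"ay": 0,"az": 0,"claw": 255},
    {"dx": 0,"dy": 0,"dz": 7.8,"ax": 0,"ay": 0,"az": 0,"claw": 255},
    {"dx": 0,"dy": 0,"dz": 7.8,"ax": 0,"ay": 0,"az": 0,"claw": 255},
    {"dx": 0,"dy": 0,"dz": 7.8,"ax": 0,"ay": 0,"az": 0,"claw": 255},
    {"dx": 0,"dy": 0,"dz": 7.8,"ax": 0,"ay": 0,"az": 0,"claw": 255},
  ],
)

```text
clock: 22.52
tcp_pos: [0.4922, 0.2107, 0.0076]
tcp_rot: [3.139, -0.002, 1.275]
wrist_force: [-0.7, -0.6, 5.9]
opening: 0.0497
grip_force: 20.0
```

```bash
python3 pl.py .645 .048
```

```text
[0.4921 0.2107 0.0076] [ 3.139e+00 -2.000e-03  1.275e+00] 0.0501 20.00439763069153 [ 0.1 -0.8  5.6]
d cm [-11.1   19.36  -0.76] turn [  0.2  -0.1 -16.4] wf [ 0.1 -0.8  5.6] t 22.57
```

Emit:
arm_command(
  steps=[
    {"dx": 0,"dy": 0,"dz": -4,"ax": 0,"ay": 0,"az": 0,"claw": 255},
    {"dx": 0,"dy": 0,"dz": -8,"ax": 0,"ay": 0,"az": 0,"claw": 255},
    {"dx": -2.2,"dy": 3.9,"dz": -8,"ax": 0,"ay": 0,"az": -4,"claw": 255},
    {"dx": -4.4,"dy": 7.8,"dz": -8,"ax": 0,"ay": 0,"az": -8,"claw": 255},
    {"dx": -6.6,"dy": 11.7,"dz": -8,"ax": 0,"ay": 0,"az": -12,"claw": 255},
    {"dx": -8.8,"dy": 15.6,"dz": -8,"ax": 0,"ay": 0,"az": -16.5,"claw": 255},
    {"dx": -11.1,"dy": 19.4,"dz": -8,"ax": 0,"ay": 0,"az": -16.5,"claw": 255},
    {"dx": -11.1,"dy": 19.4,"dz": -7,"ax": 0,"ay": 0,"az": -16.5,"claw": 255},
    {"dx": -11.1,"dy": 19.4,"dz": -4,"ax": 0,"ay": 0,"az": -16.5,"claw": 255},
    {"dx": -11.1,"dy": 19.4,"dz": -1.8,"ax": 0,"ay": 0,"az": -16.5,"claw": 255},
    {"dx": -11.1,"dy": 19.4,"dz": -0.8,"ax": 0,"ay": 0,"az": -16.5,"claw": 255},
    {"dx": -11.1,"dy": 19.4,"dz": -0.8,"ax": 0,"ay": 0,"az": -16.5,"claw": 255},
  ],
)

```text
clock: 23.57
tcp_pos: [0.643, 0.0478, 0.0114]
tcp_rot: [-3.138, -0.0, 1.563]
wrist_force: [0.1, 0.6, -0.8]
opening: 0.0497
grip_force: 20.0
```

```bash
python3 pl.py .645 .048; python3 -c "
from h import *
go(.6990,.1285,.1235,0)"
```

```text
[0.6429 0.0477 0.012 ] [-3.138 -0.     1.563] 0.0496 19.99986469745636 [-0.5  0.5 -1. ]
d cm [ 0.03  0.21 -0.8 ] turn [-0.2 -0.   0.1] wf [-0.5  0.5 -1. ] t 23.62
d cm [  8.12   5.51 -11.17] turn [-0.2  0.2 89.6] wf [-0.5  0.5 -1. ] t 23.62
```

Emit:
arm_command(
  steps=[
    {"dx": 0,"dy": 0,"dz": 0,"ax": 0,"ay": 0,"az": 0,"claw": 70},
    {"dx": 0,"dy": 0,"dz": 0,"ax": 0,"ay": 0,"az": 0,"claw": 70},
    {"dx": 0,"dy": 0,"dz": 0,"ax": 0,"ay": 0,"az": 0,"claw": 70},
    {"dx": 0,"dy": 0,"dz": -3,"ax": 0,"ay": 0,"az": 0,"claw": 70},
    {"dx": 0,"dy": 0,"dz": -7,"ax": 0,"ay": 0,"az": 0,"claw": 70},
    {"dx": 0,"dy": 0,"dz": -11,"ax": 0,"ay": 0,"az": 0,"claw": 70},
    {"dx": -20,"dy": -20,"dz": -13,"ax": 0,"ay": 0,"az": 89,"claw": 90},
    {"dx": -20,"dy": -20,"dz": -13,"ax": 0,"ay": 0,"az": 89,"claw": 90},
    {"dx": -20,"dy": -20,"dz": -13,"ax": 0,"ay": 0,"az": 89,"claw": 90},
    {"dx": -20,"dy": -20,"dz": -13,"ax": 0,"ay": 0,"az": 89,"claw": 90},
    {"dx": -20,"dy": -20,"dz": -13,"ax": 0,"ay": 0,"az": 89,"claw": 90},
  ],
)

```text
clock: 24.53
tcp_pos: [0.4947, -0.0991, 0.1395]
tcp_rot: [3.14, -0.0, 0.933]
wrist_force: [0.0, -1.4, 0.3]
opening: 0.0608
grip_force: 0.0
```

```bash
python3 - <<'E'
from h import *
robot.grab_frame("top"); im,d=robot.grab_frame("scene"); t,dt=robot.grab_frame("top")
o=np.zeros((400,800,3),np.uint8)
o[:300,:400]=cv2.resize(im,(400,300)); o[:,400:]=cv2.resize(t[100:240,200:340],(400,400)); o=cv2.hconcat([cv2.resize(im[190:325,160:380],(480,300),interpolation=cv2.INTER_CUBIC),cv2.resize(t[120:245,205:340],(320,300),interpolation=cv2.INTER_CUBIC)])
cv2.imwrite("pics/row1.png",o); go(.6990,.1285,.1235,0)
E
```

```text
d cm [30.49  2.83  1.67] turn [ 0.1 -0.1 53.5] wf [ 0.5 -0.3  0.5] t 24.68
```

View pics/row1.png

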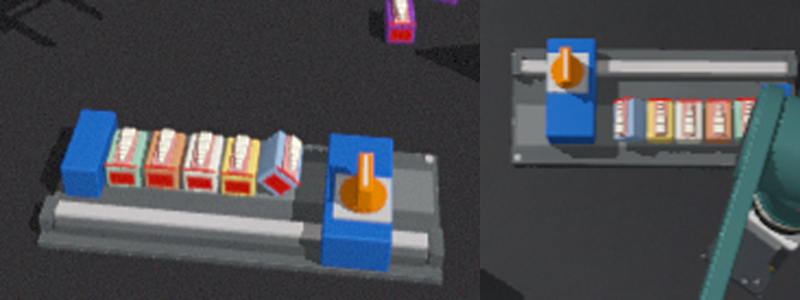

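The blue castE is tilted about the row's x axis, with its teeth towards the sliding stop (scene crop 280,165). The other four stand upright. I'll measure its roll.

```bash
python3 - <<'E'
from look import *
D,C=casts("2")
h=lambda n:cv2.cvtColor(D[n][0],cv2.COLOR_BGR2HSV)
for n in("top","scene"):
    w=C[n]; m=np.all((w>[.60,-.12,.011])&(w<[.69,.094,.07]),-1)
    P=w[m]; 
    print(n,"row profile (y: zmax95, xmin,xmax)")
    for y in np.arange(-.118,.094,.006):
        q=P[(P[:,1]>=y)&(P[:,1]<y+.006)]
        if len(q)>5: print(round(y+.003,3),len(q),np.percentile(q[:,2],[50,97]).round(3),np.percentile(q[:,0],[2,98]).round(3))
E
```

```text
top row profile (y: zmax95, xmin,xmax)
-0.097 9 [0.038 0.045] [0.655 0.667]
-0.091 22 [0.039 0.042] [0.638 0.667]
-0.085 42 [0.035 0.041] [0.617 0.671]
-0.079 22 [0.016 0.037] [0.612 0.676]
-0.073 39 [0.035 0.039] [0.611 0.682]
-0.067 31 [0.038 0.042] [0.615 0.668]
-0.061 41 [0.041 0.047] [0.617 0.667]
-0.055 49 [0.039 0.046] [0.617 0.669]
-0.049 44 [0.035 0.041] [0.609 0.688]
-0.043 23 [0.024 0.029] [0.602 0.687]
-0.037 36 [0.036 0.041] [0.616 0.668]
-0.031 38 [0.038 0.047] [0.611 0.669]
-0.025 41 [0.042 0.047] [0.607 0.668]
-0.019 41 [0.039 0.046] [0.617 0.681]
-0.013 42 [0.036 0.04 ] [0.609 0.679]
-0.007 22 [0.032 0.037] [0.607 0.665]
-0.001 40 [0.035 0.041] [0.603 0.668]
0.005 41 [0.037 0.044] [0.608 0.67 ]
0.011 39 [0.043 0.047] [0.616 0.667]
0.017 39 [0.039 0.047] [0.615 0.668]
0.023 40 [0.036 0.04 ] [0.619 0.688]
0.029 36 [0.034 0.039] [0.616 0.676]
0.035 36 [0.036 0.041] [0.617 0.666]
0.041 41 [0.041 0.047] [0.611 0.679]
0.047 44 [0.047 0.051] [0.601 0.669]
0.053 41 [0.046 0.052] [0.609 0.666]
0.059 37 [0.045 0.05 ] [0.619 0.672]
0.065 40 [0.044 0.05 ] [0.616 0.683]
0.071 23 
[... 684 characters left out ...]
8 [0.037 0.041] [0.622 0.669]
-0.025 75 [0.04  0.046] [0.626 0.67 ]
-0.019 83 [0.039 0.046] [0.625 0.669]
-0.013 80 [0.036 0.04 ] [0.621 0.669]
-0.007 64 [0.031 0.037] [0.62  0.668]
-0.001 67 [0.036 0.039] [0.621 0.67 ]
0.005 71 [0.037 0.043] [0.626 0.67 ]
0.011 75 [0.042 0.046] [0.626 0.671]
0.017 83 [0.039 0.045] [0.625 0.67 ]
0.023 76 [0.036 0.039] [0.623 0.671]
0.029 62 [0.033 0.037] [0.621 0.67 ]
0.035 56 [0.037 0.041] [0.621 0.668]
0.041 66 [0.042 0.048] [0.621 0.669]
0.047 82 [0.048 0.051] [0.621 0.67 ]
0.053 84 [0.046 0.049] [0.624 0.67 ]
0.059 79 [0.044 0.049] [0.623 0.671]
0.065 73 [0.04  0.049] [0.626 0.669]
0.071 23 [0.03  0.031] [0.603 0.677]
0.083 10 [0.012 0.012] [0.613 0.678]
```

```bash
python3 -c "
from h import *
go(.645,.0428,.10,89.5,[-.349,0,0])"
```

```text
d cm [20.13  3.64  3.96] turn [ -6.3 -19.3 -35.4] wf [-0.   0.   0.7] t 24.78
```

Emit:
arm_command(
  steps=[
    {"dx": 20.1,"dy": 3.6,"dz": 1,"ax": -6.3,"ay": -19.3,"az": -35.4,"claw": 40},
    {"dx": 20.1,"dy": 3.6,"dz": 1,"ax": -6.3,"ay": -19.3,"az": -35.4,"claw": 40},
    {"dx": 20.1,"dy": 3.6,"dz": 1,"ax": -6.3,"ay": -19.3,"az": -35.4,"claw": 40},
    {"dx": 20.1,"dy": 3.6,"dz": 1,"ax": -6.3,"ay": -19.3,"az": -35.4,"claw": 40},
    {"dx": 20.1,"dy": 3.6,"dz": 1,"ax": -6.3,"ay": -19.3,"az": -35.4,"claw": 40},
    {"dx": 20.1,"dy": 3.6,"dz": 1,"ax": -6.3,"ay": -19.3,"az": -35.4,"claw": 40},
    {"dx": 20.1,"dy": 3.6,"dz": 4,"ax": -6.3,"ay": -19.3,"az": -35.4,"claw": 40},
    {"dx": 20.1,"dy": 3.6,"dz": 4,"ax": -6.3,"ay": -19.3,"az": -35.4,"claw": 40},
    {"dx": 20.1,"dy": 3.6,"dz": 4,"ax": -6.3,"ay": -19.3,"az": -35.4,"claw": 40},
    {"dx": 20.1,"dy": 3.6,"dz": 4,"ax": -6.3,"ay": -19.3,"az": -35.4,"claw": 40},
  ],
)

```text
clock: 25.62
tcp_pos: [0.6443, 0.0431, 0.0989]
tcp_rot: [3.14, 0.349, 1.563]
wrist_force: [0.5, 0.3, 1.1]
opening: 0.0794
grip_force: 0.0
```

```bash
python3 -c "
from h import *
robot.grab_frame('top');robot.grab_frame('top')
o=robot.get_obs();print(o['tcp_pos'],o['tcp_rot'],o['opening'])
go(.645,.0428,.10,89.5,[-.349,0,0]);go(.645,.0428,.05,89.5,[-.349,0,0]);go(.645,.0428,.016,89.5,[-.349,0,0])"
```

```text
[0.64487788 0.04232174 0.10059253] [3.13696354 0.34830689 1.56020063] 0.07922045653135433
d cm [0.07 0.01 0.04] turn [ 0.1 -0.  -0.1] wf [ 0.4 -0.2  0.7] t 25.72
d cm [ 1.77 -0.01  4.74] turn [ 0.1 -0.  -0.1] wf [ 0.4 -0.2  0.7] t 25.72
d cm [ 2.93 -0.03  7.93] turn [ 0.1 -0.  -0.1] wf [ 0.4 -0.2  0.7] t 25.72
```

Emit:
arm_command(
  steps=[
    {"dx": 0.9,"dy": 0,"dz": 2.4,"ax": 0,"ay": 0,"az": 0,"claw": 40},
    {"dx": 1.8,"dy": 0,"dz": 4.7,"ax": 0,"ay": 0,"az": 0,"claw": 40},
    {"dx": 2.5,"dy": 0,"dz": 6.7,"ax": 0,"ay": 0,"az": 0,"claw": 40},
    {"dx": 2.9,"dy": 0,"dz": 7.8,"ax": 0,"ay": 0,"az": 0,"claw": 40},
    {"dx": 2.9,"dy": 0,"dz": 7.8,"ax": 0,"ay": 0,"az": 0,"claw": 40},
    {"dx": 2.9,"dy": 0,"dz": 7.8,"ax": 0,"ay": 0,"az": 0,"claw": 255},
    {"dx": 2.9,"dy": 0,"dz": 7.8,"ax": 0,"ay": 0,"az": 0,"claw": 255},
    {"dx": 2.9,"dy": 0,"dz": 7.8,"ax": 0,"ay": 0,"az": 0,"claw": 255},
    {"dx": 2.9,"dy": 0,"dz": 7.8,"ax": 0,"ay": 0,"az": 0,"claw": 255},
    {"dx": 2.9,"dy": 0,"dz": 7.8,"ax": 0,"ay": 0,"az": 0,"claw": 255},
    {"dx": 2.9,"dy": 0,"dz": 7.8,"ax": 0,"ay": 0,"az": 0,"claw": 255},
  ],
  force=30,
)

```text
clock: 26.63
tcp_pos: [0.6448, 0.0433, 0.0167]
tcp_rot: [3.138, 0.349, 1.561]
wrist_force: [-0.7, -0.1, 2.6]
opening: 0.0501
grip_force: 30.0
```

```bash
python3 -c "
from h import *
robot.grab_frame('top')
o=robot.get_obs();print(o['tcp_pos'],o['tcp_rot'],o['opening'],o['grip_force'])
go(.645,.050,.12,89.5,[-.349,0,0]);go(.645,.050,.12,89.5,[.436,0,0])"
```

```text
[0.64476611 0.0432886  0.01667606] [3.13808181 0.34876899 1.56130793] 0.04972146834233949 29.997016489505768
d cm [-2.9   0.05 -9.94] turn [ 0. -0. -0.] wf [0.1 0.3 2.8] t 26.68
d cm [-2.9   0.05 -9.94] turn [ 0.4 45.  -0. ] wf [0.1 0.3 2.8] t 26.68
```

Gripped. Next I'll lift it to about 0.12 m, turn 45° about tool y, and look.

Emit:
arm_command(
  steps=[
    {"dx": -0.9,"dy": 0,"dz": -3,"ax": 0,"ay": 0,"az": 0,"claw": 255},
    {"dx": -1.9,"dy": 0,"dz": -6.5,"ax": 0,"ay": 0,"az": 0,"claw": 255},
    {"dx": -2.9,"dy": 0,"dz": -9.9,"ax": 0,"ay": 6,"az": 0,"claw": 255},
    {"dx": -2.9,"dy": 0,"dz": -9.9,"ax": 0,"ay": 12,"az": 0,"claw": 255},
    {"dx": -2.9,"dy": 0,"dz": -9.9,"ax": 0,"ay": 18,"az": 0,"claw": 255},
    {"dx": -2.9,"dy": 0,"dz": -9.9,"ax": 0,"ay": 24,"az": 0,"claw": 255},
    {"dx": -2.9,"dy": 0,"dz": -9.9,"ax": 0,"ay": 30,"az": 0,"claw": 255},
    {"dx": -2.9,"dy": 0,"dz": -9.9,"ax": 0,"ay": 36,"az": 0,"claw": 255},
    {"dx": -2.9,"dy": 0,"dz": -9.9,"ax": 0,"ay": 41,"az": 0,"claw": 255},
    {"dx": -2.9,"dy": 0,"dz": -9.9,"ax": 0,"ay": 45,"az": 0,"claw": 255},
    {"dx": -2.9,"dy": 0,"dz": -9.9,"ax": 0,"ay": 45,"az": 0,"claw": 255},
    {"dx": -2.9,"dy": 0,"dz": -9.9,"ax": 0,"ay": 45,"az": 0,"claw": 255},
  ],
)

```text
clock: 27.68
tcp_pos: [0.6435, 0.0486, 0.1169]
tcp_rot: [-3.14, -0.435, 1.56]
wrist_force: [0.8, 0.1, -0.2]
opening: 0.0496
grip_force: 30.0
```

```bash
python3 - <<'E'
from h import *
im,d=robot.grab_frame("scene"); o=robot.get_obs(); print(o["tcp_pos"],o["tcp_rot"],o["opening"],o["grip_force"])
cv2.imwrite("pics/tilt.png",cv2.resize(im[140:310,160:360],(800,600)[:1]+(680,) if 0 else (700,595),interpolation=cv2.INTER_CUBIC))
w=cloud("scene",d); h=cv2.cvtColor(im,cv2.COLOR_BGR2HSV)
# grasped cast: red front face in air
m=np.all((w>[.60,0.0,.08])&(w<[.70,.11,.18]),-1)&(((h[...,0]<8)|(h[...,0]>172))&(h[...,1]>130))
P=w[m]; r=cv2.minAreaRect((P[:,1:]*1000).astype(np.float32)); print("red yz rect",m.sum(),r)
m=np.all((w>[.60,0.0,.08])&(w<[.70,.11,.18]),-1)&(h[...,0]>95)&(h[...,0]<118)&(h[...,1]>40)&(w[...,0]>.62)
P=w[m]; print("blue",m.sum(),P.mean(0),cv2.minAreaRect((P[:,1:]*1000).astype(np.float32)))
E
```

```text
[0.643805   0.04968522 0.11778508] [ 3.1412843  -0.43541164  1.56213838] 0.049753788970324765 29.995749592781067
red yz rect 20 ((52.35490036010742, 138.68128967285156), (7.015583038330078, 22.468849182128906), 21.646299362182617)
blue 115 [0.64648592 0.05213643 0.14164117] ((49.49444580078125, 140.26873779296875), (21.632301330566406, 38.827510833740234), 54.507972717285156)
```

View pics/tilt.png

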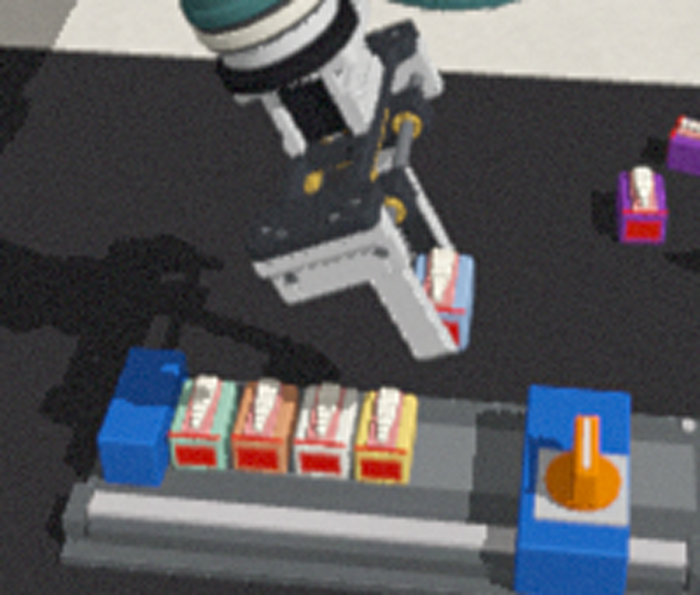

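The blue cast is upright in the tilted grip at (448,290), and the four others stand squarely. Now I'll lower it.

Emit:
arm_command(
  steps=[
    {"dx": 0.5,"dy": 0.1,"dz": 0.2,"ax": 0,"ay": 0,"az": 0,"claw": 255},
    {"dx": -0.6,"dy": 0.1,"dz": 2.6,"ax": 0,"ay": 0,"az": 0,"claw": 255},
    {"dx": -1.7,"dy": 0.1,"dz": 5.0,"ax": 0,"ay": 0,"az": 0,"claw": 255},
    {"dx": -2.7,"dy": 0.1,"dz": 7.2,"ax": 0,"ay": 0,"az": 0,"claw": 255},
    {"dx": -3.4,"dy": 0.1,"dz": 8.7,"ax": 0,"ay": 0,"az": 0,"claw": 255},
    {"dx": -3.8,"dy": 0.1,"dz": 9.4,"ax": 0,"ay": 0,"az": 0,"claw": 255},
    {"dx": -3.9,"dy": 0.1,"dz": 9.6,"ax": 0,"ay": 0,"az": 0,"claw": 255},
    {"dx": -3.9,"dy": 0.1,"dz": 9.6,"ax": 0,"ay": 0,"az": 0,"claw": 255},
  ],
)

```text
clock: 28.4
tcp_pos: [0.6453, 0.0562, 0.0151]
tcp_rot: [3.14, -0.437, 1.565]
wrist_force: [0.4, -0.1, -0.6]
opening: 0.0496
grip_force: 30.0
```

```bash
python3 - <<'E'
from h import *
robot.grab_frame("top"); im,d=robot.grab_frame("scene"); o=robot.get_obs(); print(o["tcp_pos"],o["tcp_rot"],o["opening"],o["grip_force"],o["wrist_force"])
w=cloud("scene",d)
m=np.all((w>[.60,0.02,.009])&(w<[.69,.085,.07]),-1); P=w[m]
for y in np.arange(.02,.085,.005):
    q=P[(P[:,1]>=y)&(P[:,1]<y+.005)]
    if len(q)>5: print(round(y+.0025,4),len(q),np.percentile(q[:,2],[3,50,97]).round(3))
E
```

```text
[0.64637189 0.0554301  0.01667041] [ 3.13673232 -0.43609048  1.56516431] 0.04978575211558831 29.995627999305725 [-0.14781051  0.75487736  0.13906847]
0.0225 37 [0.01  0.025 0.067]
0.0275 48 [0.009 0.03  0.069]
0.0325 43 [0.009 0.047 0.069]
0.0375 97 [0.01  0.048 0.069]
0.0425 102 [0.009 0.049 0.068]
0.0475 110 [0.01  0.05  0.057]
0.0525 85 [0.01  0.047 0.055]
0.0575 78 [0.009 0.045 0.051]
0.0625 78 [0.01  0.044 0.048]
0.0675 59 [0.009 0.022 0.046]
0.0725 39 [0.009 0.01  0.012]
0.0775 37 [0.009 0.01  0.012]
0.0825 31 [0.009 0.01  0.011]
```

Emit:
arm_command(
  steps=[
    {"dx": -0.2,"dy": 0,"dz": 0.2,"ax": 0,"ay": -5,"az": 0,"claw": 255},
    {"dx": -0.4,"dy": 0,"dz": 0.4,"ax": 0,"ay": -10,"az": 0,"claw": 255},
    {"dx": -0.4,"dy": 0,"dz": 0.4,"ax": 0,"ay": -10,"az": 0,"claw": 255},
    {"dx": -0.4,"dy": 0,"dz": 0.4,"ax": 0,"ay": -10,"az": 0,"claw": 255},
  ],
)

```text
clock: 28.83
tcp_pos: [0.6462, 0.0543, 0.0117]
tcp_rot: [3.136, -0.263, 1.566]
wrist_force: [0.9, 0.6, -0.9]
opening: 0.0502
grip_force: 30.0
```

Emit:
arm_command(
  steps=[
    {"dx": 0,"dy": 0,"dz": 0,"ax": 0,"ay": 0,"az": 0,"claw": 110},
    {"dx": 0,"dy": 0,"dz": 0,"ax": 0,"ay": 0,"az": 0,"claw": 90},
    {"dx": 0,"dy": 0,"dz": 0,"ax": 0,"ay": 0,"az": 0,"claw": 70},
    {"dx": 0,"dy": 0,"dz": 0,"ax": 0,"ay": 0,"az": 0,"claw": 60},
    {"dx": 0,"dy": 0,"dz": 0,"ax": 0,"ay": 0,"az": 0,"claw": 60},
  ],
)

```text
clock: 29.25
tcp_pos: [0.646, 0.0523, 0.0102]
tcp_rot: [3.138, -0.262, 1.562]
wrist_force: [1.2, -0.5, 2.8]
opening: 0.0718
grip_force: 1.7
```

```bash
python3 - <<'E'
from h import *
im,d=robot.grab_frame("scene"); o=robot.get_obs(); print(o["tcp_pos"],o["tcp_rot"],o["opening"],o["grip_force"],o["wrist_force"])
w=cloud("scene",d)
m=np.all((w>[.62,0.02,.009])&(w<[.67,.085,.06]),-1); P=w[m]
for y in np.arange(.02,.085,.005):
    q=P[(P[:,1]>=y)&(P[:,1]<y+.005)]
    if len(q)>5: print(round(y+.0025,4),len(q),np.percentile(q[:,2],[3,50,97]).round(3))
E
```

```text
[0.64601383 0.05232489 0.01023552] [ 3.13836091 -0.26208959  1.56214597] 0.07155513034285818 1.8533211665635463 [ 0.96197405 -0.7548887   3.69121512]
0.0225 19 [0.014 0.025 0.037]
0.0275 12 [0.009 0.016 0.026]
0.0475 15 [0.039 0.043 0.044]
0.0525 41 [0.036 0.043 0.046]
0.0575 46 [0.025 0.038 0.043]
0.0625 49 [0.017 0.036 0.039]
0.0675 44 [0.009 0.011 0.035]
0.0725 19 [0.009 0.01  0.011]
0.0775 21 [0.009 0.01  0.012]
0.0825 27 [0.009 0.01  0.012]
```

Emit:
arm_command(
  steps=[
    {"dx": 0.3,"dy": 0,"dz": -1,"ax": 0,"ay": 0,"az": 0,"claw": 60},
    {"dx": 0.8,"dy": 0,"dz": -3,"ax": 0,"ay": 0,"az": 0,"claw": 60},
    {"dx": 1.6,"dy": 0,"dz": -6,"ax": 0,"ay": 0,"az": 0,"claw": 60},
    {"dx": 2.4,"dy": 0,"dz": -9,"ax": 0,"ay": 0,"az": 0,"claw": 60},
    {"dx": 3.1,"dy": 0,"dz": -11.6,"ax": 0,"ay": 0,"az": 0,"claw": 60},
    {"dx": 3.1,"dy": 0,"dz": -11.6,"ax": 0,"ay": -7,"az": 0,"claw": 60},
    {"dx": 3.1,"dy": 0,"dz": -11.6,"ax": 0,"ay": -15,"az": 0,"claw": 60},
    {"dx": 3.1,"dy": 0,"dz": -11.6,"ax": 0,"ay": -15,"az": 0,"claw": 60},
  ],
)

```text
clock: 29.97
tcp_pos: [0.645, 0.0566, 0.1314]
tcp_rot: [3.138, 0.001, 1.567]
wrist_force: [0.1, 0.6, -0.6]
opening: 0.0721
grip_force: 0.0
```

```bash
python3 - <<'E'
from h import *
robot.grab_frame("top");im,d=robot.grab_frame("scene"); o=robot.get_obs(); print(o["tcp_pos"],o["tcp_rot"])
cv2.imwrite("pics/row2.png",cv2.resize(im[200:320,150:380],(800,417),interpolation=cv2.INTER_CUBIC))
w=cloud("scene",d)
m=np.all((w>[.62,-0.12,.009])&(w<[.67,.085,.06]),-1); P=w[m]
for y in np.arange(.02,.085,.005):
    q=P[(P[:,1]>=y)&(P[:,1]<y+.005)]
    if len(q)>5: print(round(y+.0025,4),len(q),np.percentile(q[:,2],[50,97]).round(3),np.percentile(q[:,0],[3,97]).round(3))
go(.6990,.1285,.1235,0); go(.6990,.1285,.062,0)
E
```

```text
[0.64420782 0.05481157 0.12905474] [-3.14101393e+00 -1.97437909e-03  1.56568579e+00]
0.0225 57 [0.036 0.039] [0.626 0.67 ]
0.0275 76 [0.027 0.037] [0.621 0.669]
0.0325 21 [0.011 0.036] [0.625 0.67 ]
0.0375 41 [0.037 0.039] [0.627 0.669]
0.0425 43 [0.038 0.042] [0.626 0.67 ]
0.0475 48 [0.043 0.046] [0.629 0.67 ]
0.0525 49 [0.042 0.046] [0.628 0.67 ]
0.0575 46 [0.038 0.042] [0.627 0.669]
0.0625 46 [0.036 0.038] [0.625 0.669]
0.0675 37 [0.012 0.035] [0.622 0.664]
0.0725 24 [0.009 0.011] [0.624 0.666]
0.0775 31 [0.01  0.012] [0.622 0.667]
0.0825 28 [0.01  0.011] [0.622 0.668]
d cm [7.4  5.44 0.57] turn [-0.1 -0.1 89.7] wf [-0.  -0.7  0. ] t 30.07
d cm [7.38 5.45 6.72] turn [-0.1 -0.1 89.7] wf [-0.  -0.7  0. ] t 30.07
```

View pics/row2.png

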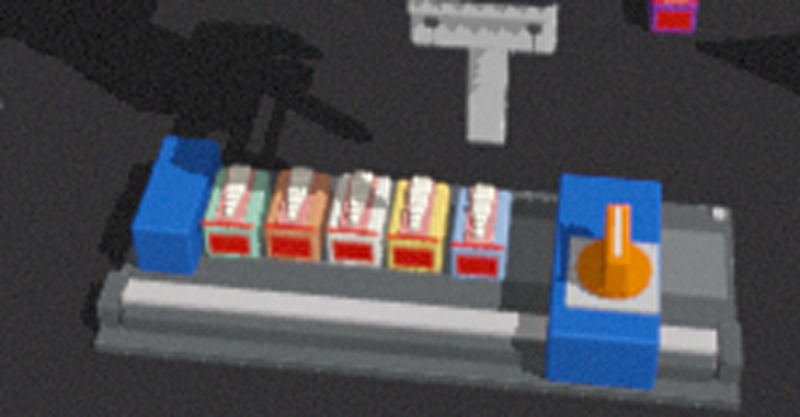

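All five casts stand upright with their stripes towards the rail (crop 230–480, 245–265). Back to the knob to close the stop.

Emit:
arm_command(
  steps=[
    {"dx": 7.4,"dy": 5.4,"dz": 0.6,"ax": 0,"ay": 0,"az": 89.5,"claw": 100},
    {"dx": 7.4,"dy": 5.4,"dz": 0.6,"ax": 0,"ay": 0,"az": 89.5,"claw": 100},
    {"dx": 7.4,"dy": 5.4,"dz": 0.6,"ax": 0,"ay": 0,"az": 89.5,"claw": 100},
    {"dx": 7.4,"dy": 5.4,"dz": 0.6,"ax": 0,"ay": 0,"az": 89.5,"claw": 100},
    {"dx": 7.4,"dy": 5.4,"dz": 0.6,"ax": 0,"ay": 0,"az": 89.5,"claw": 100},
    {"dx": 7.4,"dy": 5.4,"dz": 0.6,"ax": 0,"ay": 0,"az": 89.5,"claw": 100},
    {"dx": 7.4,"dy": 5.4,"dz": 0.6,"ax": 0,"ay": 0,"az": 89.5,"claw": 100},
    {"dx": 7.4,"dy": 5.4,"dz": 0.6,"ax": 0,"ay": 0,"az": 89.5,"claw": 100},
    {"dx": 7.4,"dy": 5.4,"dz": 0.6,"ax": 0,"ay": 0,"az": 89.5,"claw": 100},
    {"dx": 7.4,"dy": 5.4,"dz": 0.6,"ax": 0,"ay": 0,"az": 89.5,"claw": 100},
    {"dx": 7.4,"dy": 5.4,"dz": 0.6,"ax": 0,"ay": 0,"az": 89.5,"claw": 100},
    {"dx": 7.4,"dy": 5.4,"dz": 0.6,"ax": 0,"ay": 0,"az": 89.5,"claw": 100},
  ],
)

```text
clock: 31.07
tcp_pos: [0.6989, 0.1245, 0.1217]
tcp_rot: [-3.14, 0.003, 0.054]
wrist_force: [0.0, -0.5, 0.4]
opening: 0.0572
grip_force: 0.0
```

```bash
python3 - <<'E'
from h import *
robot.grab_frame("top");robot.grab_frame("top")
go(.6990,.1285,.0625,0); o=robot.get_obs(); print(o["opening"],o["tcp_pos"],o["tcp_rot"])
E
```

```text
d cm [ 0.04 -0.38  5.94] turn [-0.1  0.1  3.5] wf [-0.7  0.4 -0. ] t 31.17
0.05674380107905434 [0.69901578 0.12455473 0.12186088] [-3.14001430e+00  2.30210065e-03  6.04854019e-02]
```

Emit:
arm_command(
  steps=[
    {"dx": 0,"dy": -0.4,"dz": 2.5,"ax": 0,"ay": 0,"az": 3,"claw": 100},
    {"dx": 0,"dy": -0.4,"dz": 4.5,"ax": 0,"ay": 0,"az": 3,"claw": 120},
    {"dx": 0,"dy": -0.4,"dz": 5.6,"ax": 0,"ay": 0,"az": 3,"claw": 150},
    {"dx": 0,"dy": -0.4,"dz": 5.9,"ax": 0,"ay": 0,"az": 3,"claw": 150},
    {"dx": 0,"dy": -0.4,"dz": 5.9,"ax": 0,"ay": 0,"az": 3,"claw": 255},
    {"dx": 0,"dy": -0.4,"dz": 5.9,"ax": 0,"ay": 0,"az": 3,"claw": 255},
    {"dx": 0,"dy": -0.4,"dz": 5.9,"ax": 0,"ay": 0,"az": 3,"claw": 255},
    {"dx": 0,"dy": -0.4,"dz": 5.9,"ax": 0,"ay": 0,"az": 3,"claw": 255},
    {"dx": 0,"dy": -0.4,"dz": 5.9,"ax": 0,"ay": 0,"az": 3,"claw": 255},
    {"dx": 0,"dy": -0.4,"dz": 5.9,"ax": 0,"ay": 0,"az": 3,"claw": 255},
  ],
  force=35,
)

```text
clock: 32.0
tcp_pos: [0.7005, 0.1303, 0.0665]
tcp_rot: [3.142, -0.004, 0.01]
wrist_force: [1.1, -0.6, 3.3]
opening: 0.0127
grip_force: 35.0
```

```bash
python3 - <<'E'
from h import *
robot.grab_frame("top")
o=robot.get_obs(); print(o["opening"],o["tcp_pos"],o["tcp_rot"],o["wrist_force"],o["grip_force"]); go(.698,.090,.063,0)
E
```

```text
0.012757409907038095 [0.70047326 0.13031107 0.06646611] [-3.14154188 -0.0044454   0.00996751] [ 0.35843609 -1.52036185  2.99118682] 34.99854862689972
d cm [-0.29  4.03  0.35] turn [-0.  -0.3  0.6] wf [ 0.4 -1.5  3. ] t 32.05
```

Emit:
arm_command(
  steps=[
    {"dx": 0,"dy": 1,"dz": 0,"ax": 0,"ay": 0,"az": 0,"claw": 255},
    {"dx": 0,"dy": 2,"dz": 0,"ax": 0,"ay": 0,"az": 0,"claw": 255},
    {"dx": 0,"dy": 2.4,"dz": 0,"ax": 0,"ay": 0,"az": 0,"claw": 255},
    {"dx": 0,"dy": 2.8,"dz": 0,"ax": 0,"ay": 0,"az": 0,"claw": 255},
    {"dx": 0,"dy": 3.1,"dz": 0,"ax": 0,"ay": 0,"az": 0,"claw": 255},
    {"dx": 0,"dy": 3.4,"dz": 0,"ax": 0,"ay": 0,"az": 0,"claw": 255},
    {"dx": 0,"dy": 3.7,"dz": 0,"ax": 0,"ay": 0,"az": 0,"claw": 255},
    {"dx": 0,"dy": 4.0,"dz": 0,"ax": 0,"ay": 0,"az": 0,"claw": 255},
    {"dx": 0,"dy": 4.2,"dz": 0,"ax": 0,"ay": 0,"az": 0,"claw": 255},
    {"dx": 0,"dy": 4.4,"dz": 0,"ax": 0,"ay": 0,"az": 0,"claw": 255},
    {"dx": 0,"dy": 4.4,"dz": 0,"ax": 0,"ay": 0,"az": 0,"claw": 255},
  ],
)

```text
clock: 32.97
tcp_pos: [0.7001, 0.0867, 0.0664]
tcp_rot: [-3.139, -0.003, 0.01]
wrist_force: [-1.3, 1.4, 7.4]
opening: 0.0128
grip_force: 35.0
```

```bash
python3 - <<'E'
from h import *
im,d=robot.grab_frame("scene"); o=robot.get_obs(); print(o["opening"],o["tcp_pos"],o["tcp_rot"],o["wrist_force"])
cv2.imwrite("pics/row3.png",cv2.resize(im[200:320,150:350],(800,480),interpolation=cv2.INTER_CUBIC))
w=cloud("scene",d)
m=np.all((w>[.62,-0.13,.030])&(w<[.67,.085,.06]),-1); P=w[m]
for y in np.arange(-.122,.06,.004):
    q=P[(P[:,1]>=y)&(P[:,1]<y+.004)]
    if len(q)>3: print(round(y+.002,3),len(q),round(np.percentile(q[:,2],90),3),end="; ")
E
```

```text
0.012587808056447207 [0.70009662 0.0867089  0.06640279] [-3.13954294e+00 -2.66172223e-03  1.01681168e-02] [-1.24846234  2.50134627  6.00959601]
-0.12 33 0.048; -0.116 71 0.047; -0.112 22 0.038; -0.108 31 0.038; -0.104 26 0.041; -0.1 32 0.045; -0.096 40 0.046; -0.092 45 0.045; -0.088 38 0.04; -0.084 36 0.037; -0.08 15 0.037; -0.076 13 0.037; -0.072 36 0.038; -0.068 31 0.04; -0.064 31 0.045; -0.06 40 0.046; -0.056 46 0.044; -0.052 41 0.04; -0.048 39 0.038; -0.044 31 0.037; -0.04 35 0.038; -0.036 31 0.04; -0.032 36 0.045; -0.028 41 0.046; -0.024 45 0.044; -0.02 40 0.04; -0.016 37 0.038; -0.012 31 0.037; -0.008 37 0.038; -0.004 33 0.04; 0.0 37 0.045; 0.004 41 0.045; 0.008 44 0.045; 0.012 39 0.04; 0.016 39 0.038; 0.02 31 0.037; 0.024 34 0.038; 0.028 30 0.041; 0.032 33 0.045; 0.036 35 0.046; 0.04 36 0.045; 0.044 37 0.04; 0.048 36 0.038; 0.052 25 0.051; 0.056 36 0.052; 0.06 34 0.052;
```

View pics/row3.png

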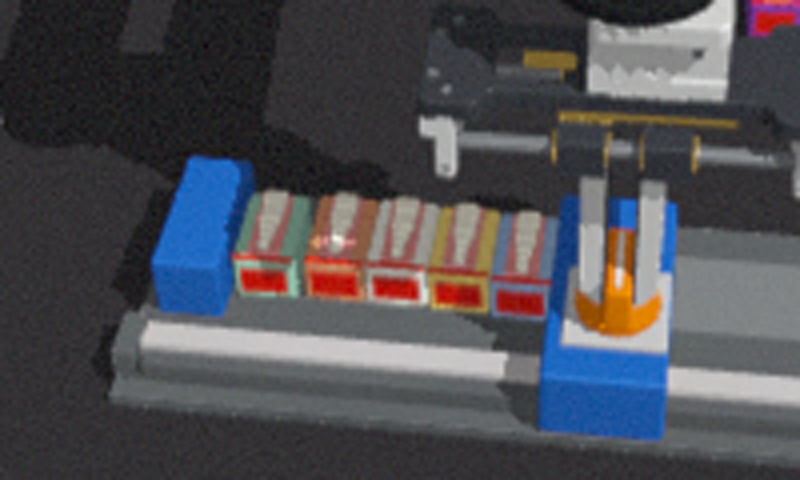

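The row is closing evenly and upright, with a few mm left between green and terracotta (crop 300,250). I'll creep on.

Emit:
arm_command(
  steps=[
    {"dx": 0,"dy": 0.2,"dz": 0,"ax": 0,"ay": 0,"az": 0,"claw": 255},
    {"dx": 0,"dy": 0.4,"dz": 0,"ax": 0,"ay": 0,"az": 0,"claw": 255},
    {"dx": 0,"dy": 0.5,"dz": 0,"ax": 0,"ay": 0,"az": 0,"claw": 255},
    {"dx": 0,"dy": 0.5,"dz": 0,"ax": 0,"ay": 0,"az": 0,"claw": 255},
  ],
)

```text
clock: 33.35
tcp_pos: [0.7, 0.0823, 0.0664]
tcp_rot: [-3.139, -0.003, 0.01]
wrist_force: [-1.6, 3.2, 6.5]
opening: 0.0128
grip_force: 35.0
```

Emit:
arm_command(
  steps=[
    {"dx": 0,"dy": 0.1,"dz": 0,"ax": 0,"ay": 0,"az": 0,"claw": 255},
    {"dx": 0,"dy": 0.1,"dz": 0,"ax": 0,"ay": 0,"az": 0,"claw": 255},
    {"dx": 0,"dy": 0.1,"dz": 0,"ax": 0,"ay": 0,"az": 0,"claw": 255},
  ],
)

```text
clock: 33.6
tcp_pos: [0.7, 0.0815, 0.0664]
tcp_rot: [-3.138, -0.002, 0.011]
wrist_force: [-1.4, 3.5, 6.9]
opening: 0.0128
grip_force: 35.0
```

Emit:
arm_command(
  steps=[
    {"dx": 0,"dy": 0.1,"dz": 0,"ax": 0,"ay": 0,"az": 0,"claw": 255},
    {"dx": 0,"dy": 0.15,"dz": 0,"ax": 0,"ay": 0,"az": 0,"claw": 255},
    {"dx": 0,"dy": 0.15,"dz": 0,"ax": 0,"ay": 0,"az": 0,"claw": 255},
  ],
)

```text
clock: 33.85
tcp_pos: [0.7, 0.0804, 0.0664]
tcp_rot: [-3.138, -0.003, 0.011]
wrist_force: [-1.5, 4.8, 6.5]
opening: 0.0129
grip_force: 35.0
```

```bash
cat > prof.py <<'E'
from h import *
im,d=robot.grab_frame("scene"); o=robot.get_obs(); print(o["tcp_pos"],o["tcp_rot"],o["wrist_force"])
w=cloud("scene",d)
m=np.all((w>[.63,-0.13,.039])&(w<[.665,.05,.0475]),-1); P=w[m]
# teeth centres per cast
c=np.array([-.096,-.064,-.032,0,.032])
for _ in range(8):
    k=np.abs(P[:,1:2]-c).argmin(1); c=np.array([np.median(P[(k==i)&(abs(P[:,1]-c[i])<.012),1]) for i in range(5)])
print("teeth y",c.round(4),np.diff(c).round(4))
h=cv2.cvtColor(im,cv2.COLOR_BGR2HSV); bl=(h[...,0]>100)&(h[...,0]<125)&(h[...,1]>150)
m=np.all((w>[.61,-.2,.047])&(w<[.66,.2,.053]),-1)&bl; print("slide face y",np.percentile(w[m][w[m][:,1]>0,1],[1,99]))
m=np.all((w>[.61,-.2,.042])&(w<[.66,-.05,.05]),-1)&bl; print("fixed y",np.percentile(w[m][:,1],[1,99]))
E
python3 prof.py
```

```text
[0.70003337 0.08037378 0.06642597] [-3.13790820e+00 -2.53290933e-03  1.08375952e-02] [-1.17400461  4.83721256  6.72006055]
teeth y [-0.0976 -0.0656 -0.0342 -0.0015  0.0302] [0.032  0.0313 0.0327 0.0317]
slide face y [0.0462796  0.10482583]
fixed y [-0.14802543 -0.11409978]
```

Emit:
arm_command(
  steps=[
    {"dx": 0,"dy": 0.1,"dz": 0,"ax": 0,"ay": 0,"az": 0,"claw": 255},
    {"dx": 0,"dy": 0.15,"dz": 0,"ax": 0,"ay": 0,"az": 0,"claw": 255},
    {"dx": 0,"dy": 0.15,"dz": 0,"ax": 0,"ay": 0,"az": 0,"claw": 255},
  ],
)

```text
clock: 34.15
tcp_pos: [0.7, 0.0803, 0.0664]
tcp_rot: [-3.135, -0.003, 0.011]
wrist_force: [-0.8, 7.1, 6.2]
opening: 0.0131
grip_force: 35.0
```

Emit:
arm_command(
  steps=[
    {"dx": 0,"dy": 0,"dz": 0,"ax": 0,"ay": 0,"az": -6,"claw": 255},
    {"dx": 0,"dy": 0,"dz": 0,"ax": 0,"ay": 0,"az": -12,"claw": 255},
    {"dx": 0,"dy": 0,"dz": 0,"ax": 0,"ay": 0,"az": -18,"claw": 255},
    {"dx": 0,"dy": 0,"dz": 0,"ax": 0,"ay": 0,"az": -24,"claw": 255},
    {"dx": 0,"dy": 0,"dz": 0,"ax": 0,"ay": 0,"az": -30,"claw": 255},
    {"dx": 0,"dy": 0,"dz": 0,"ax": 0,"ay": 0,"az": -30,"claw": 255},
  ],
)

```text
clock: 34.65
tcp_pos: [0.6997, 0.0816, 0.0665]
tcp_rot: [-3.136, -0.006, 0.539]
wrist_force: [-2.9, 7.8, 6.5]
opening: 0.0128
grip_force: 35.0
```

Emit:
arm_command(
  steps=[
    {"dx": 0,"dy": 0,"dz": 0,"ax": 0,"ay": 0,"az": -6,"claw": 255},
    {"dx": 0,"dy": 0,"dz": 0,"ax": 0,"ay": 0,"az": -12,"claw": 255},
    {"dx": 0,"dy": 0,"dz": 0,"ax": 0,"ay": 0,"az": -18,"claw": 255},
    {"dx": 0,"dy": 0,"dz": 0,"ax": 0,"ay": 0,"az": -24,"claw": 255},
    {"dx": 0,"dy": 0,"dz": 0,"ax": 0,"ay": 0,"az": -30,"claw": 255},
    {"dx": 0,"dy": 0,"dz": 0,"ax": 0,"ay": 0,"az": -36,"claw": 255},
    {"dx": 0,"dy": 0,"dz": 0,"ax": 0,"ay": 0,"az": -42,"claw": 255},
    {"dx": 0,"dy": 0,"dz": 0,"ax": 0,"ay": 0,"az": -46,"claw": 255},
    {"dx": 0,"dy": 0,"dz": 0,"ax": 0,"ay": 0,"az": -46,"claw": 255},
    {"dx": 0,"dy": 0,"dz": 0,"ax": 0,"ay": 0,"az": -46,"claw": 255},
  ],
)

```text
clock: 35.48
tcp_pos: [0.698, 0.0828, 0.0664]
tcp_rot: [-3.137, -0.009, 1.34]
wrist_force: [-5.9, 9.9, 9.0]
opening: 0.0127
grip_force: 35.0
```

```bash
python3 prof.py; python3 -c "
from h import *
print(robot.get_obs()['ft_torque'])"
```

```text
[0.69802942 0.08280486 0.06641153] [-3.13746172 -0.00896389  1.33960126] [-4.91975038 11.47047991  8.68752887]
teeth y [-0.0973 -0.0654 -0.034  -0.0023  0.0288] [0.0319 0.0314 0.0317 0.031 ]
slide face y [0.09754889 0.10491961]
fixed y [-0.14847315 -0.11440593]
[1.95431536 1.25295398 0.08607405]
```

Emit:
arm_command(
  steps=[
    {"dx": 0,"dy": 0,"dz": 0,"ax": 0,"ay": 0,"az": 0,"claw": 130},
    {"dx": 0,"dy": 0,"dz": 0,"ax": 0,"ay": 0,"az": 0,"claw": 130},
    {"dx": 0,"dy": 0,"dz": 0,"ax": 0,"ay": 0,"az": 0,"claw": 130},
    {"dx": 0,"dy": 0,"dz": 0,"ax": 0,"ay": 0,"az": 0,"claw": 130},
    {"dx": 0,"dy": 0,"dz": -2,"ax": 0,"ay": 0,"az": 0,"claw": 130},
    {"dx": 0,"dy": 0,"dz": -6,"ax": 0,"ay": 0,"az": 0,"claw": 130},
    {"dx": 0,"dy": 0,"dz": -10,"ax": 0,"ay": 0,"az": 0,"claw": 130},
    {"dx": 0,"dy": 0,"dz": -14,"ax": 0,"ay": 0,"az": 0,"claw": 130},
    {"dx": 0,"dy": 0,"dz": -14,"ax": 0,"ay": 0,"az": 0,"claw": 130},
  ],
)

```text
clock: 36.28
tcp_pos: [0.7036, 0.0768, 0.2163]
tcp_rot: [3.123, -0.005, 1.336]
wrist_force: [-0.5, 1.0, 3.6]
opening: 0.0466
grip_force: 0.0
```

```bash
python3 - <<'E'
from h import *
robot.grab_frame("top"); t,d=robot.grab_frame("top"); w=cloud("top",d); h=cv2.cvtColor(t,cv2.COLOR_BGR2HSV)
org=(h[...,0]>5)&(h[...,0]<20)&(h[...,1]>180)
m=np.all((w>[.64,.03,.077])&(w<[.76,.14,.092]),-1)&org; r=cv2.minAreaRect((w[m][:,:2]*1000).astype(np.float32)); print("knob",m.sum(),r)
s,ds=robot.grab_frame("scene"); ws=cloud("scene",ds)
for n,ww in(("top",w),("scene",ws)):
  for z0,z1 in((.06,.10),(.141,.16)):
    m=np.all((ww>[.42,.27,z0])&(ww<[.55,.42,z1]),-1); r=cv2.minAreaRect((ww[m][:,:2]*1000).astype(np.float32)); print(n,z0,m.sum(),np.round(r[0]+r[1]+(r[2],),1))
go(.484,.340,.19,105); go(.484,.340,.108,105)
E
python3 prof.py
```

```text
knob 0 ((0.0, 0.0), (0.0, 0.0), 0.0)
top 0.06 104 [478.4 337.8   9.   99.2  19.9]
top 0.141 161 [482.4 340.3  10.4 100.8  15.3]
scene 0.06 617 [486.3 340.7  12.7 101.   11.4]
scene 0.141 271 [482.9 339.1  14.7 100.1  15.7]
d cm [ 20.56 -27.14   1.43] turn [  0.1  -0.  -28.5] wf [ 0.7  1.  -0.2] t 36.43
d cm [ 20.56 -27.16   9.63] turn [  0.1  -0.  -28.5] wf [ 0.7  1.  -0.2] t 36.43
[0.69929755 0.07689961 0.20269051] [-3.14011159e+00  3.41655268e-04  1.33582890e+00] [-1.21130945 -0.19342085 -0.42135227]
teeth y [-0.0973 -0.0649 -0.0336 -0.0016  0.0295] [0.0325 0.0312 0.032  0.0312]
slide face y [0.04642128 0.1046834 ]
fixed y [-0.14832545 -0.11459808]
```

Emit:
arm_command(
  steps=[
    {"dx": 20.5,"dy": -27.1,"dz": 1.0,"ax": 0,"ay": 0,"az": -28.5,"claw": 130},
    {"dx": 20.5,"dy": -27.1,"dz": 1.0,"ax": 0,"ay": 0,"az": -28.5,"claw": 130},
    {"dx": 20.5,"dy": -27.1,"dz": 1.0,"ax": 0,"ay": 0,"az": -28.5,"claw": 130},
    {"dx": 20.5,"dy": -27.1,"dz": 1.0,"ax": 0,"ay": 0,"az": -28.5,"claw": 130},
    {"dx": 20.5,"dy": -27.1,"dz": 1.0,"ax": 0,"ay": 0,"az": -28.5,"claw": 130},
    {"dx": 20.5,"dy": -27.1,"dz": 1.0,"ax": 0,"ay": 0,"az": -28.5,"claw": 130},
    {"dx": 20.5,"dy": -27.1,"dz": 1.0,"ax": 0,"ay": 0,"az": -28.5,"claw": 130},
    {"dx": 20.5,"dy": -27.1,"dz": 1.0,"ax": 0,"ay": 0,"az": -28.5,"claw": 130},
    {"dx": 20.5,"dy": -27.1,"dz": 1.0,"ax": 0,"ay": 0,"az": -28.5,"claw": 130},
    {"dx": 20.5,"dy": -27.1,"dz": 1.0,"ax": 0,"ay": 0,"az": -28.5,"claw": 130},
    {"dx": 20.5,"dy": -27.1,"dz": 1.0,"ax": 0,"ay": 0,"az": -28.5,"claw": 130},
  ],
)

```text
clock: 37.4
tcp_pos: [0.4833, 0.3391, 0.1923]
tcp_rot: [-3.14, 0.002, 1.835]
wrist_force: [0.0, -0.2, 0.3]
opening: 0.0459
grip_force: 0.0
```

```bash
python3 - <<'E'
from h import *
robot.grab_frame("top"); t,d=robot.grab_frame("top"); w=cloud("top",d); h=cv2.cvtColor(t,cv2.COLOR_BGR2HSV)
org=(h[...,0]>5)&(h[...,0]<20)&(h[...,1]>180)
m=np.all((w>[.64,.03,.075])&(w<[.76,.14,.092]),-1)&org; r=cv2.minAreaRect((w[m][:,:2]*1000).astype(np.float32)); print("knob",m.sum(),r)
o=robot.get_obs(); print(o["tcp_pos"],o["opening"]); go(.484,.340,.108,105)
E
```

```text
knob 48 ((697.3019409179688, 78.73728942871094), (42.33064651489258, 13.992280960083008), 78.46401977539062)
[0.48456984 0.3382912  0.19311492] 0.04637073756812691
d cm [ 0.19 -0.01  8.51] turn [-0.   0.1 -0. ] wf [0.2 0.8 0.1] t 37.5
```

Emit:
arm_command(
  steps=[
    {"dx": 0.1,"dy": 0,"dz": 3,"ax": 0,"ay": 0,"az": 0,"claw": 130},
    {"dx": 0.1,"dy": 0,"dz": 6,"ax": 0,"ay": 0,"az": 0,"claw": 130},
    {"dx": 0.1,"dy": 0,"dz": 8,"ax": 0,"ay": 0,"az": 0,"claw": 130},
    {"dx": 0.1,"dy": 0,"dz": 8.5,"ax": 0,"ay": 0,"az": 0,"claw": 130},
    {"dx": 0.1,"dy": 0,"dz": 8.5,"ax": 0,"ay": 0,"az": 0,"claw": 255},
    {"dx": 0.1,"dy": 0,"dz": 8.5,"ax": 0,"ay": 0,"az": 0,"claw": 255},
    {"dx": 0.1,"dy": 0,"dz": 8.5,"ax": 0,"ay": 0,"az": 0,"claw": 255},
    {"dx": 0.1,"dy": 0,"dz": 8.5,"ax": 0,"ay": 0,"az": 0,"claw": 255},
    {"dx": 0.1,"dy": 0,"dz": 8.5,"ax": 0,"ay": 0,"az": 0,"claw": 255},
    {"dx": 0.1,"dy": 0,"dz": 8.5,"ax": 0,"ay": 0,"az": 0,"claw": 255},
  ],
  force=35,
)

```text
clock: 38.33
tcp_pos: [0.484, 0.3411, 0.1107]
tcp_rot: [3.139, -0.001, 1.834]
wrist_force: [-6.1, -2.6, 3.4]
opening: 0.0097
grip_force: 33.8
```

Emit:
arm_command(
  steps=[
    {"dx": 0,"dy": 0,"dz": -1,"ax": 0,"ay": 0,"az": 0,"claw": 255},
    {"dx": 0,"dy": 0,"dz": -3,"ax": 0,"ay": 0,"az": 0,"claw": 255},
    {"dx": 0,"dy": 0,"dz": -6,"ax": 0,"ay": 0,"az": 0,"claw": 255},
    {"dx": 0,"dy": 0,"dz": -9,"ax": 0,"ay": 0,"az": 0,"claw": 255},
    {"dx": 0,"dy": 0,"dz": -12,"ax": 0,"ay": 0,"az": 0,"claw": 255},
    {"dx": 0,"dy": 0,"dz": -14,"ax": 0,"ay": 0,"az": 0,"claw": 255},
    {"dx": 0,"dy": 0,"dz": -14,"ax": 0,"ay": 0,"az": 0,"claw": 255},
  ],
)

```text
clock: 38.92
tcp_pos: [0.4853, 0.342, 0.2564]
tcp_rot: [3.129, -0.003, 1.834]
wrist_force: [-0.5, 0.0, -0.8]
opening: 0.0097
grip_force: 35.0
```

```bash
python3 - <<'E'
from h import *
robot.grab_frame("top"); s,d=robot.grab_frame("scene"); o=robot.get_obs(); print(o["tcp_pos"],o["tcp_rot"],o["opening"],o["grip_force"],o["wrist_force"])
cv2.imwrite("pics/bd.png",s)
w=cloud("scene",d); p=o["tcp_pos"]
m=np.all((w>[p[0]-.06,p[1]-.07,.08])&(w<[p[0]+.06,p[1]+.07,p[2]-.004]),-1); P=w[m]
xb=np.array([np.cos(np.radians(15)),np.sin(np.radians(15))]); yb=np.array([-xb[1],xb[0]])
print("z range",np.percentile(P[:,2],[.5,99.5]),"along y rel tcp",np.percentile((P[:,:2]-p[:2])@yb,[1,99]),"xb",np.percentile((P[:,:2]-p[:2])@xb,[5,50,95]))
E
```

```text
[0.48361571 0.34093309 0.25000025] [ 3.13880008e+00 -3.23883670e-04  1.83411440e+00] 0.009789921638637664 34.99797821044922 [ 0.11940818 -1.3431425  -2.05371671]
z range [0.15434581 0.24555349] along y rel tcp [-0.05081082  0.0480653 ] xb [0.00277786 0.00536856 0.00749961]
```

```bash
python3 - <<'E'
from h import *
a=np.radians(18); yr=np.array([.533,.846,0])
go(.5406,-.3536,.240,57.8,-a*yr)
E
```

```text
d cm [-68.54 -12.58   0.94] turn [-16.8  -7.5  46.9] wf [ 0.1 -1.3 -2.1] t 39.02
```

Emit:
arm_command(
  steps=[
    {"dx": -68.5,"dy": -12.6,"dz": 1.0,"ax": -16.8,"ay": -7.5,"az": 47,"claw": 255},
    {"dx": -68.5,"dy": -12.6,"dz": 1.0,"ax": -16.8,"ay": -7.5,"az": 47,"claw": 255},
    {"dx": -68.5,"dy": -12.6,"dz": 1.0,"ax": -16.8,"ay": -7.5,"az": 47,"claw": 255},
    {"dx": -68.5,"dy": -12.6,"dz": 1.0,"ax": -16.8,"ay": -7.5,"az": 47,"claw": 255},
    {"dx": -68.5,"dy": -12.6,"dz": 1.0,"ax": -16.8,"ay": -7.5,"az": 47,"claw": 255},
    {"dx": -68.5,"dy": -12.6,"dz": 1.0,"ax": -16.8,"ay": -7.5,"az": 47,"claw": 255},
    {"dx": -68.5,"dy": -12.6,"dz": 1.0,"ax": -16.8,"ay": -7.5,"az": 47,"claw": 255},
    {"dx": -68.5,"dy": -12.6,"dz": 1.0,"ax": -16.8,"ay": -7.5,"az": 47,"claw": 255},
    {"dx": -68.5,"dy": -12.6,"dz": 1.0,"ax": -16.8,"ay": -7.5,"az": 47,"claw": 255},
    {"dx": -68.5,"dy": -12.6,"dz": 1.0,"ax": -16.8,"ay": -7.5,"az": 47,"claw": 255},
    {"dx": -68.5,"dy": -12.6,"dz": 1.0,"ax": -16.8,"ay": -7.5,"az": 47,"claw": 255},
    {"dx": -68.5,"dy": -12.6,"dz": 1.0,"ax": -16.8,"ay": -7.5,"az": 47,"claw": 255},
  ],
)

```text
clock: 40.02
tcp_pos: [0.5222, -0.1588, 0.2385]
tcp_rot: [2.834, 0.002, 1.007]
wrist_force: [0.6, -0.2, -0.8]
opening: 0.0099
grip_force: 35.0
```

```bash
python3 - <<'E'
from h import *
robot.grab_frame("top");robot.grab_frame("top")
a=np.radians(18); yr=np.array([.533,.846,0]); print(robot.get_obs()["tcp_pos"])
go(.5406,-.3536,.240,57.8,-a*yr)
E
```

```text
[ 0.52161722 -0.16338344  0.23770005]
d cm [-14.95  11.41   3.45] turn [-0.4  0.5 -0.5] wf [-0.6  0.6 -2.3] t 40.12
```

Emit:
arm_command(
  steps=[
    {"dx": -14.9,"dy": 11.4,"dz": 3.4,"ax": 0,"ay": 0,"az": 0,"claw": 255},
    {"dx": -14.9,"dy": 11.4,"dz": 3.4,"ax": 0,"ay": 0,"az": 0,"claw": 255},
    {"dx": -14.9,"dy": 11.4,"dz": 3.4,"ax": 0,"ay": 0,"az": 0,"claw": 255},
    {"dx": -14.9,"dy": 11.4,"dz": 3.4,"ax": 0,"ay": 0,"az": 0,"claw": 255},
    {"dx": -14.9,"dy": 11.4,"dz": 3.4,"ax": 0,"ay": 0,"az": 0,"claw": 255},
    {"dx": -14.9,"dy": 11.4,"dz": 3.4,"ax": 0,"ay": 0,"az": 0,"claw": 255},
    {"dx": -14.9,"dy": 11.4,"dz": 3.4,"ax": 0,"ay": 0,"az": 0,"claw": 255},
    {"dx": -14.9,"dy": 11.4,"dz": 3.4,"ax": 0,"ay": 0,"az": 0,"claw": 255},
  ],
)

```text
clock: 40.78
tcp_pos: [0.5444, -0.3452, 0.2426]
tcp_rot: [2.833, -0.0, 1.007]
wrist_force: [-0.2, -0.7, -1.7]
opening: 0.0099
grip_force: 35.0
```

```bash
python3 - <<'E'
from h import *
robot.grab_frame("top"); s,ds=robot.grab_frame("scene")
a=np.radians(18); yr=np.array([.533,.846,0]); o=robot.get_obs(); print(o["tcp_pos"],o["tcp_rot"])
go(.5406,-.3536,.240,57.8,-a*yr);go(.5406,-.3536,.150,57.8,-a*yr);go(.5406,-.3536,.111,57.8,-a*yr)
w=cloud("scene",ds); xr=np.array([np.cos(np.radians(-32.2)),np.sin(np.radians(-32.2))]); y2=yr[:2]; F=np.array([.5595,-.3655])
q=np.stack([(w[...,:2]-F)@xr,(w[...,:2]-F)@y2,w[...,2]],-1)
m=np.all((q>[-.08,-.08,.095])&(q<[.08,.08,.235]),-1)&(np.abs(q[...,1])<.06); P=q[m]
print("board in rest frame: z",np.percentile(P[:,2],[1,99]),"y",np.percentile(P[:,1],[1,99]))
for z in(.15,.17,.19,.21): 
    k=abs(P[:,2]-z)<.006; print(z,k.sum(),np.percentile(P[k,0],[10,50,90]).round(4) if k.any() else "")
E
```

```text
[ 0.54488299 -0.34494603  0.24411919] [2.8304448e+00 3.7922605e-04 1.0084711e+00]
d cm [-0.96 -0.03  0.42] turn [-0.2  0.  -0. ] wf [ 0.1 -0.4 -1.6] t 40.88
d cm [-0.96 -2.79  8.99] turn [-0.2  0.  -0. ] wf [ 0.1 -0.4 -1.6] t 40.88
d cm [-0.96 -3.98 12.7 ] turn [-0.2  0.  -0. ] wf [ 0.1 -0.4 -1.6] t 40.88
board in rest frame: z [0.1516492 0.2339303] y [-0.03870337  0.05978426]
0.15 75 [0.0086 0.0114 0.0129]
0.17 176 [0.0039 0.0062 0.0083]
0.19 186 [-0.0027  0.      0.0021]
0.21 192 [-0.0087 -0.0063 -0.0041]
```

Emit:
arm_command(
  steps=[
    {"dx": -0.9,"dy": 0.3,"dz": 0.4,"ax": 0,"ay": 0,"az": 0,"claw": 255},
    {"dx": -0.9,"dy": -0.6,"dz": 3.3,"ax": 0,"ay": 0,"az": 0,"claw": 255},
    {"dx": -0.9,"dy": -1.5,"dz": 6.2,"ax": 0,"ay": 0,"az": 0,"claw": 255},
    {"dx": -0.9,"dy": -2.5,"dz": 9.0,"ax": 0,"ay": 0,"az": 0,"claw": 255},
    {"dx": -0.9,"dy": -3.1,"dz": 10.9,"ax": 0,"ay": 0,"az": 0,"claw": 255},
    {"dx": -0.9,"dy": -3.5,"dz": 12.0,"ax": 0,"ay": 0,"az": 0,"claw": 255},
    {"dx": -0.9,"dy": -3.6,"dz": 12.5,"ax": 0,"ay": 0,"az": 0,"claw": 255},
    {"dx": -0.9,"dy": -3.6,"dz": 12.5,"ax": 0,"ay": 0,"az": 0,"claw": 255},
    {"dx": -0.9,"dy": -3.6,"dz": 12.5,"ax": 0,"ay": 0,"az": 0,"claw": 255},
  ],
)

```text
clock: 41.63
tcp_pos: [0.5444, -0.3575, 0.1168]
tcp_rot: [2.826, 0.001, 1.007]
wrist_force: [0.9, -0.1, -0.6]
opening: 0.0098
grip_force: 35.0
```

```bash
cat > bd.py <<'E'
from h import *
s,ds=robot.grab_frame("scene"); o=robot.get_obs(); print(o["tcp_pos"],o["wrist_force"].round(1),o["opening"],o["clock"])
w=cloud("scene",ds); c=np.radians(-32.2); xr=np.array([np.cos(c),np.sin(c)]); y2=np.array([-xr[1],xr[0]]); F=np.array([.5595,-.3655])
q=np.stack([(w[...,:2]-F)@xr,(w[...,:2]-F)@y2,w[...,2]],-1)
m=np.all((q>[-.08,-.09,.02])&(q<[.03,.09,.16]),-1); P=q[m]
print("z",np.percentile(P[:,2],[1,99]))
for z in(.03,.05,.07,.09,.11,.13): 
    k=abs(P[:,2]-z)<.006; print(z,k.sum(),np.percentile(P[k,0],[10,50,90]).round(4),np.percentile(P[k,1],[2,98]).round(3) if k.any() else "")
cv2.imwrite("pics/rest_now.png",cv2.resize(s[140:290,50:250],(800,600),interpolation=cv2.INTER_CUBIC))
E
python3 bd.py
```

```text
[ 0.54468913 -0.35781063  0.11754248] [-0.2  0.  -1.3] 0.00949432220205398 41.6833
z [0.02384332 0.15725562]
0.03 205 [-0.0094  0.0164  0.0193] [-0.049  0.054]
0.05 207 [-0.0171  0.0099  0.0127] [-0.045  0.054]
0.07 207 [-0.0227  0.0039  0.0066] [-0.045  0.054]
0.09 188 [-0.0267 -0.0023  0.0001] [-0.048  0.052]
0.11 156 [-0.0115 -0.0086 -0.0063] [-0.048  0.049]
0.13 149 [-0.018  -0.0143 -0.0056] [-0.047  0.05 ]
```

View pics/rest_now.png

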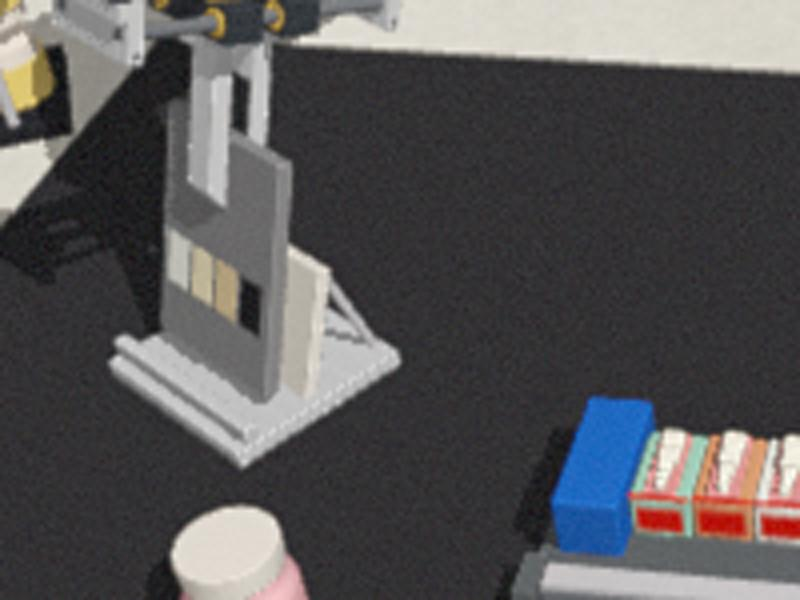

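Emit:
arm_command(
  steps=[
    {"dx": 0,"dy": -0.2,"dz": 0.2,"ax": 0,"ay": 0,"az": 0,"claw": 255},
    {"dx": 0,"dy": -0.4,"dz": 0.4,"ax": 0,"ay": 0,"az": 0,"claw": 255},
    {"dx": 0,"dy": -0.5,"dz": 0.6,"ax": 0,"ay": 0,"az": 0,"claw": 255},
    {"dx": 0,"dy": -0.5,"dz": 0.6,"ax": 0,"ay": 0,"az": 0,"claw": 255},
    {"dx": 0,"dy": -0.5,"dz": 0.6,"ax": 0,"ay": 0,"az": 0,"claw": 255},
  ],
)

```text
clock: 42.1
tcp_pos: [0.5409, -0.3554, 0.1076]
tcp_rot: [2.829, 0.001, 1.006]
wrist_force: [0.1, -0.9, -1.5]
opening: 0.0094
grip_force: 35.0
```

```bash
python3 bd.py
```

```text
[ 0.54102414 -0.35549742  0.10777599] [-0.5 -0.3 -1.9] 0.009565366117408594 42.15
z [0.02181427 0.15745531]
0.03 194 [-0.0092  0.0095  0.0123] [-0.047  0.055]
0.05 196 [-0.0175  0.0032  0.0054] [-0.05   0.054]
0.07 216 [-0.0233 -0.0032 -0.0004] [-0.045  0.054]
0.09 172 [-0.0157 -0.0093 -0.0068] [-0.047  0.052]
0.11 142 [-0.0186 -0.0154 -0.0136] [-0.048  0.049]
0.13 170 [-0.025  -0.0215 -0.0098] [-0.047  0.048]
```

Emit:
arm_command(
  steps=[
    {"dx": 0,"dy": 0,"dz": 0,"ax": 0,"ay": 0,"az": 0,"claw": 210},
    {"dx": 0,"dy": 0,"dz": 0,"ax": 0,"ay": 0,"az": 0,"claw": 190},
    {"dx": 0,"dy": 0,"dz": 0,"ax": 0,"ay": 0,"az": 0,"claw": 165},
    {"dx": 0,"dy": 0,"dz": 0,"ax": 0,"ay": 0,"az": 0,"claw": 140},
    {"dx": 0,"dy": 0,"dz": 0,"ax": 0,"ay": 0,"az": 0,"claw": 110},
    {"dx": 0,"dy": 0,"dz": 0,"ax": 0,"ay": 0,"az": 0,"claw": 110},
    {"dx": 0,"dy": 0,"dz": 0,"ax": 0,"ay": 0,"az": 0,"claw": 110},
    {"dx": 0,"dy": 0,"dz": 0,"ax": 0,"ay": 0,"az": 0,"claw": 110},
  ],
)

```text
clock: 42.82
tcp_pos: [0.5412, -0.3556, 0.1079]
tcp_rot: [2.828, 0.001, 1.006]
wrist_force: [0.4, -0.1, -0.8]
opening: 0.0533
grip_force: 0.0
```

```bash
python3 bd.py
```

```text
[ 0.5411183  -0.35553537  0.10788963] [ 0.2  0.1 -0.4] 0.05342170860910992 42.8667
z [0.02134448 0.15710867]
0.03 201 [-0.0102  0.0075  0.0107] [-0.048  0.055]
0.05 205 [-0.0163 -0.001   0.0019] [-0.047  0.055]
0.07 209 [-0.0224 -0.0099 -0.0065] [-0.047  0.054]
0.09 175 [-0.0245 -0.019  -0.0159] [-0.038  0.051]
0.11 167 [-0.0307 -0.0275 -0.0249] [-0.04   0.049]
0.13 250 [-0.0546 -0.0363  0.0091] [-0.044  0.049]
```

Emit:
arm_command(
  steps=[
    {"dx": 0,"dy": 0,"dz": -1.5,"ax": 0,"ay": 0,"az": 0,"claw": 90},
    {"dx": 0,"dy": 0,"dz": -3,"ax": 0,"ay": 0,"az": 0,"claw": 90},
    {"dx": 0,"dy": 0,"dz": -5,"ax": 0,"ay": 0,"az": 0,"claw": 90},
    {"dx": 0,"dy": 0,"dz": -8,"ax": 0,"ay": 0,"az": 0,"claw": 90},
    {"dx": 0,"dy": 0,"dz": -12,"ax": 0,"ay": 0,"az": 0,"claw": 90},
    {"dx": 0,"dy": -12,"dz": -16,"ax": 0,"ay": 0,"az": 0,"claw": 90},
    {"dx": 0,"dy": -20,"dz": -16,"ax": 0,"ay": 0,"az": 0,"claw": 90},
    {"dx": 0,"dy": -20,"dz": -16,"ax": 0,"ay": 0,"az": 0,"claw": 90},
    {"dx": 0,"dy": -20,"dz": -16,"ax": 0,"ay": 0,"az": 0,"claw": 90},
    {"dx": 0,"dy": -20,"dz": -16,"ax": 0,"ay": 0,"az": 0,"claw": 90},
    {"dx": 0,"dy": -20,"dz": -16,"ax": 0,"ay": 0,"az": 0,"claw": 90},
  ],
)

```text
clock: 43.78
tcp_pos: [0.3343, -0.2237, 0.1965]
tcp_rot: [2.831, 0.001, 1.006]
wrist_force: [0.1, -0.7, 0.2]
opening: 0.061
grip_force: 0.0
```

```bash
python3 bd.py; python3 prof.py; python3 - <<'E'
from h import *
s,d=robot.grab_frame("scene"); t,dt=robot.grab_frame("top")
o=np.zeros((560,800,3),np.uint8); o[:300,:400]=cv2.resize(t,(400,300)); o[:300,400:]=cv2.resize(s[150:315,60:280],(400,300),interpolation=cv2.INTER_CUBIC); o[300:,:400]=cv2.resize(s[210:320,160:330],(400,260),interpolation=cv2.INTER_CUBIC); o[300:,400:]=cv2.resize(t[125:205,220:343],(400,260),interpolation=cv2.INTER_CUBIC)
cv2.imwrite("pics/final.png",o)
w=cloud("top",dt); h=cv2.cvtColor(t,cv2.COLOR_BGR2HSV); org=(h[...,0]>5)&(h[...,0]<20)&(h[...,1]>180)
m=np.all((w>[.64,.03,.075])&(w<[.76,.14,.092]),-1)&org; print("knob",m.sum(),cv2.minAreaRect((w[m][:,:2]*1000).astype(np.float32))[2])
for q,(u,v) in dict(jar=(382,138),drop=(175,157),arch=(147,167)).items(): print(q,np.round(w[v,u],3))
E
```

```text
[ 0.33681593 -0.22582605  0.19815089] [ 0.1 -0.3  0.2] 0.06061580273315044 43.8333
z [0.02083704 0.14200928]
0.03 198 [-0.0096  0.0077  0.0107] [-0.047  0.055]
0.05 206 [-0.0155 -0.0009  0.0019] [-0.047  0.054]
0.07 212 [-0.0226 -0.0098 -0.0065] [-0.047  0.055]
0.09 181 [-0.0225 -0.0187 -0.0161] [-0.049  0.05 ]
0.11 180 [-0.0302 -0.0274 -0.0244] [-0.048  0.049]
0.13 188 [-0.0392 -0.0363 -0.0336] [-0.049  0.049]
[ 0.33831961 -0.22707745  0.19904656] [2.82553227e+00 1.62057553e-03 1.00574758e+00] [ 0.10117068 -0.49460736  0.44127574]
teeth y [-0.0974 -0.0662 -0.0337 -0.0018  0.03  ] [0.0312 0.0325 0.0319 0.0318]
slide face y [0.04637226 0.10454992]
fixed y [-0.14797238 -0.1144268 ]
knob 50 76.61186981201172
jar [ 0.73  -0.284  0.06 ]
drop [0.671 0.318 0.07 ]
arch [0.654 0.411 0.024]
```

View pics/final.png

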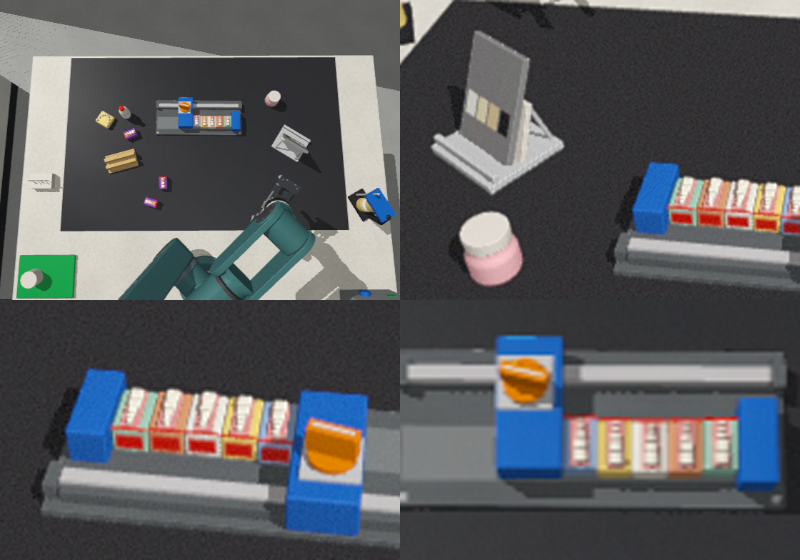

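The final picture shows the row snug between the stops with stripes to the rail, the knob turned to about 1.34 rad, and the board leaning at about 24° mid-width behind the lip. The jar, dropper bottle and full-arch cast have not moved, so I'm handing in.

```bash
python3 -c "
from cell import robot
print(robot.job_done())"
```

```text
the job is handed in; nothing more can be done
None
```

The job is handed in with no verdict returned; by my last measurements all five casts are snug in the row, stripes to the rail, with the knob at about 1.34 rad and the board leaning about 24° at mid-width on its rest; the jar, dropper bottle and full-arch cast are unmoved, and I re-stood the blue cast after it was found tilted.

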